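# Pack the washed trackballs with the ball scoop

### The arm

A 7-joint arm with a two-finger parallel gripper is mounted at the origin on the work surface. World frame = base frame: x ahead of the robot, y to its left, z up, the work surface at z = 0. Lengths are in m, angles in rad, forces in N, time in s.
With the tool pointing down it reaches from about 0.4 to 0.85 m from the base axis. Payload 10.4 kg.
Tool frame: the origin (TCP) lies at the very end of the fingers, on their centre line; the grasp point (between the pads) lies r.hold_point_z behind it (r.hold_point_z is the distance from the TCP to the grasp point, in m); z points along the fingers, y is the direction in which the jaws open and shut (so a half turn about z gives the same grasp; the last joint's range is limited). The gripper opens to 87 mm and grips with 3 to 60 N. Pads are 19 mm wide; open, the fingers measure 117 mm over their backs; the gripper's body (75 mm by 190 mm) begins 51 mm behind the grasp point.
Start: joints at [-1.27, 0.332, -0.065, 1.46, 0.022, 1.35, -0.088], TCP at [0.199, 0.593, 0.223] pointing down, gripper open.
Joint ranges: [-2.6, 2.6], [-0.5, 2.12], [-1.47, 1.34], [0.16, 2.42], [-1.27, 4.41], [0.06, 2.06], [-2.6, 2.6]. Speed limits (rad/s): [2.22, 2.22, 2.79, 2.79, 3.14, 3.14, 3.14].

### API

Orientations are given as a unit quaternion [x, y, z, w].
In Python, from bench import r gives the robot as it stands.
- The arm moves only by the tool send_rows, never from a script. Its argument "commands" is a list of rows, each a list of 7 numbers: the shift along the world's x, y, z normalised to -1 to 1, where 1 is 0.03 m, then the turn, a rotation vector about the world's x, y, z normalised to -1 to 1, where 1 is 5 degrees, then the gripper command: -1 is fully open, 1 is shut, values between are in proportion. In form: [[tx, ty, tz, ax, ay, az, jaw], ...]. A call has 1 to 10 rows; each row shifts and turns the pose as measured when the row begins; what a row does not reach is not made up. A row lasts 1/12 s, in which the tool goes at most 41.7 mm and 7.16 degrees, less where a joint would pass 70% of its speed; a pose out of reach is approached as far as the arm can. A call with a number of a shift or a turn outside -1 to 1 is refused whole. A call with a gripper value outside its range is refused whole. The fingers move at their own pace and stop on an object; "grip_force" is the grip in N (left out, the last holds). Time passes only in rows, so rows that do not move let the fingers close. It gives the time, the measured TCP pose, the force and the opening at its end, in the units of the state.
- r.read_state(): the state, without advancing time (a new reading comes with each control period).
- r.camera(name): name is "scene" or "top" or "wrist"; returns the picture (420x560x3 uint8, blue, green, red); there is no depth.
- r.calibration(name): a dict with "K" (3x3 intrinsics, pixels), "R" (3x3) and "t" (3): a world point X has camera coordinates R X + t; the wrist camera has in their place "mount" (4x4, takes a point from camera to tool coordinates, whose origin is the TCP and whose axes are the flange's). Camera axes: x right, y down, z forward; pixel columns grow to the right and rows downward; lengths in m; the calibration is good to about 2 mm. A picture is of the moment at which its call begins: read the wrist's pose just before it. calibration takes no time and is no camera call.
- r.close_job(): hands the job in, once; it reports no verdict.
The state is a dict: "time": time; "joint_positions": joint angles; "joint_vel": joint speeds; "joint_torque": joint torques, N m; "ee_pos": TCP position; "eef_rot": TCP orientation; "ft_force": force on the tool from outside, world axes, zero at the start; "torque": the same for the moment, N m; "width": finger opening in m.
Only numpy, scipy, OpenCV 4.12 (cv2) and the standard library are available. Lean on these libraries where they do the work, as an engineer would, in place of code of your own. Each camera call takes 0.05 s, during which the arm holds its last target.

### The job

Use the ball scoop to pack the two clean red trackballs from the washing tray into the two nests of the open transit case: scoop up one ball at a time and tip it gently into an empty nest, never touching a ball with the gripper or dropping it from a height. Then stand the scoop upright on its rubber mat again and let go of it. Leave the other things on the bench where they are.

Things in the scene. Friction and masses are not known exactly. Their poses are not given: they have to be found in the camera images.
- scoop: Ball scoop: steel one-ball pocket, cranked riser rod, black grip; 165 mm long, 97 high, 0.2 kg; stands by itself on its underside, at first on the mat, nose roughly away from the robot. Origin: centre of the pocket's flat underside; x to the nose, z up. Pocket: half-round behind, inner radius 33 mm, 72 mm wide outside, back at x -36; floor 2 mm; wall 34 mm high behind, sloping to 7 at the lip.
- scoop_grip (a point): Point to grip, (-75, 0, 88) mm in the scoop's frame: a level black bar 22 mm wide (y), 18 mm tall, its top 97 mm above the underside, from x -52 to -147 mm, to be pinched across y from above. The 8 mm riser rod is in front of it (x -50 to -36 mm).
- scoop_lip (a point): Middle of the pocket's front edge, (18, 0, 2) mm in the scoop's frame: a round bead 4.5 mm high, the only thing in front. A ball pushed against a stop rolls in over it; there is room for one (centre then at x -3 to 6, z 32 mm, standing 15 mm out past the lip). The ball stays in until the nose is tipped about 23 degrees down, and has left by 35 to 40.
- mat: Flat black rubber mat, fixed, 200 (x) by 110 (y) by 3 mm thick, on which the scoop stands at the start and must stand at the end. Origin: centre of its underside.
- tray: Aluminium washing tray, fixed, 234 (x) by 92 (y) by 40 mm; walls and floor 4 mm (inside 226 by 84), thin rolled rim to 43 mm. Origin: centre of its underside. The balls lie in single file in its +x part; the -x end (blue handle, towards the robot) is empty, with room to lower the scoop in, nose to +x. Pushed to +x, the balls run up against each other and the +x end wall.
- ball_a: Glossy red hard trackball, 60 mm in diameter, about 0.17 kg, at the start the one nearer the +x end of the tray. It rolls but comes to rest by itself. Origin: its centre (30 mm above what it lies on). It may go into either nest.
- ball_b: The other glossy red trackball, the same, at the start nearer the middle of the tray. It may go into either nest.
- case: Open base of an olive transit case, fixed, 230 (x) by 150 (y) mm, rim 65 mm high (metal edging to 66), with a light wooden insert whose top is 60 mm above the bench. In it, 94 mm apart along x, two round nests 66 mm across, 26 mm deep, flat-bottomed. Small draw latches hang on its long sides, 10 mm out. Origin: centre of its underside.
- nest_1 (a point): Centre of the bottom of the nest at the case's -x end, 34 mm above the bench; a ball lying in it has its centre 30 mm above this point and stands out 34 mm above the insert.
- nest_2 (a point): The same for the nest at the case's +x end.
- cleaner: Bystander: upright bottle of cleaner, 52 mm across, 150 mm high. Origin under its centre.
- multimeter: Bystander: yellow hand multimeter lying flat, 150 by 80 by 47 mm. Origin under its centre.
- bezel: Bystander: black ring 80 mm across, 8 mm high, lying flat. Origin under its centre.
- screwdriver: Bystander: screwdriver with red handle, 190 mm long, lying on the bench near the robot. Origin under its middle.
- brush: Bystander: small brush, 160 mm long, lying on the bench near the robot. Origin under its middle.
- tin: Bystander: upright metal tin, 70 mm across, 75 mm high. Origin under its centre.
Not all that is in view belongs to the job. Leave any green or pink look-alike of the scoop alone.

How it is judged:
On the way, in this order (a step that is already met when the one before it is completed fails the run):
1. one ball, alone in the scoop's pocket, is lifted clear of the tray while the other is still in the tray (((((x of ball_a in the frame of scoop between -0.012 and 0.013 m and y of ball_a in the frame of scoop between -0.012 and 0.012 m and z of ball_a in the frame of scoop between 0.027 and 0.04 m) and z of ball_a in the frame of tray above 0.06 m) and (x of ball_b in the frame of tray between -0.113 and 0.113 m and y of ball_b in the frame of tray between -0.044 and 0.044 m and z of ball_b in the frame of tray between 0.025 and 0.045 m)) or (((x of ball_b in the frame of scoop between -0.012 and 0.013 m and y of ball_b in the frame of scoop between -0.012 and 0.012 m and z of ball_b in the frame of scoop between 0.027 and 0.04 m) and z of ball_b in the frame of tray above 0.06 m) and (x of ball_a in the frame of tray between -0.113 and 0.113 m and y of ball_a in the frame of tray between -0.044 and 0.044 m and z of ball_a in the frame of tray between 0.025 and 0.045 m)))), for 0.2 s.
2. that ball lies in a nest of the case while the other is still in the tray (((((horizontal distance between ball_a and nest_1 below 0.008 m and z of ball_a in the frame of nest_1 between 0.026 and 0.035 m) or (horizontal distance between ball_a and nest_2 below 0.008 m and z of ball_a in the frame of nest_2 between 0.026 and 0.035 m)) and (x of ball_b in the frame of tray between -0.113 and 0.113 m and y of ball_b in the frame of tray between -0.044 and 0.044 m and z of ball_b in the frame of tray between 0.025 and 0.045 m)) or (((horizontal distance between ball_b and nest_1 below 0.008 m and z of ball_b in the frame of nest_1 between 0.026 and 0.035 m) or (horizontal distance between ball_b and nest_2 below 0.008 m and z of ball_b in the frame of nest_2 between 0.026 and 0.035 m)) and (x of ball_a in the frame of tray between -0.113 and 0.113 m and y of ball_a in the frame of tray between -0.044 and 0.044 m and z of ball_a in the frame of tray between 0.025 and 0.045 m)))), for 0.2 s.
3. the second ball is lifted clear of the tray in the scoop's pocket, the first staying in its nest (((((horizontal distance between ball_a and nest_1 below 0.008 m and z of ball_a in the frame of nest_1 between 0.026 and 0.035 m) or (horizontal distance between ball_a and nest_2 below 0.008 m and z of ball_a in the frame of nest_2 between 0.026 and 0.035 m)) and ((x of ball_b in the frame of scoop between -0.012 and 0.013 m and y of ball_b in the frame of scoop between -0.012 and 0.012 m and z of ball_b in the frame of scoop between 0.027 and 0.04 m) and z of ball_b in the frame of tray above 0.06 m)) or (((horizontal distance between ball_b and nest_1 below 0.008 m and z of ball_b in the frame of nest_1 between 0.026 and 0.035 m) or (horizontal distance between ball_b and nest_2 below 0.008 m and z of ball_b in the frame of nest_2 between 0.026 and 0.035 m)) and ((x of ball_a in the frame of scoop between -0.012 and 0.013 m and y of ball_a in the frame of scoop between -0.012 and 0.012 m and z of ball_a in the frame of scoop between 0.027 and 0.04 m) and z of ball_a in the frame of tray above 0.06 m)))), for 0.2 s.
4. both balls lie in the nests, one in each ((((horizontal distance between ball_a and nest_1 below 0.008 m and z of ball_a in the frame of nest_1 between 0.026 and 0.035 m) and (horizontal distance between ball_b and nest_2 below 0.008 m and z of ball_b in the frame of nest_2 between 0.026 and 0.035 m)) or ((horizontal distance between ball_a and nest_2 below 0.008 m and z of ball_a in the frame of nest_2 between 0.026 and 0.035 m) and (horizontal distance between ball_b and nest_1 below 0.008 m and z of ball_b in the frame of nest_1 between 0.026 and 0.035 m)))), for 0.2 s.
At the end, for the whole second after the job is handed in: One ball lies at rest in each nest (centre within 8 mm of the nest's axis, 26 to 35 mm above its bottom); the released scoop stands upright (within 0.08 rad), at rest on the mat, its pocket's centre within 95 mm along and 50 mm across of the mat's centre ((((horizontal distance between ball_a and nest_1 below 0.008 m and z of ball_a in the frame of nest_1 between 0.026 and 0.035 m) and (horizontal distance between ball_b and nest_2 below 0.008 m and z of ball_b in the frame of nest_2 between 0.026 and 0.035 m)) or ((horizontal distance between ball_a and nest_2 below 0.008 m and z of ball_a in the frame of nest_2 between 0.026 and 0.035 m) and (horizontal distance between ball_b and nest_1 below 0.008 m and z of ball_b in the frame of nest_1 between 0.026 and 0.035 m))) and linear speed of each of ball_a, ball_b below 0.03 m/s and x of scoop in the frame of mat between -0.095 and 0.095 m and y of scoop in the frame of mat between -0.05 and 0.05 m and z of scoop in the frame of mat between -0.001 and 0.008 m and angle between scoop's own z axis and vertical below 0.08 rad and linear speed of scoop below 0.02 m/s); the robot touches nothing.
It fails at once if a ball is touched by the gripper or the arm (contact force between any of the fingers, the arm and ball_a above 0.3 N or contact force between any of the fingers, the arm and ball_b above 0.3 N).
It fails at once if a ball is dropped or flung (faster than 1.3 m/s, a fall of about 85 mm) (linear speed of any of ball_a, ball_b above 1.3 m/s).
It fails at once if a bystander is pushed more than 40 mm from its place (distance of any of cleaner, multimeter, bezel, screwdriver, brush, tin from where it was at the start of the episode above 0.04 m).
It also fails if it takes over 72 s, if anything falls off the work surface, if the arm or the gripper's body presses on something with over 40 N, if the wrist force passes 120 N, or if a joint passes its speed limit or range.

## Working session

There is one attempt and no reset: what is moved stays moved. The work goes in short steps, Python scripts to look and compute and a tool call to move; the robot and the scene stay as the last step left them, time stands still between calls to the robot, and variables do not carry over. Pictures are saved under pics/ and viewed, and the job is handed in when it is done.

Besides the shell and the picture viewer there is one more tool, called after "Emit:" by a JSON object that holds its "name" and its "arguments", one argument or row to a line. send_rows: Moves the arm, as the interface text tells. Scaled input: -1 to 1 covers 0.03 m each way for a shift and 5 degrees each way for a turn. Its arguments: {"type":"object","properties":{"commands":{"type":"array"},"grip_force":{"type":"number"}},"required":["commands"]}

```bash
ls; mkdir -p pics
python3 - <<'E'
from bench import r
import cv2
print(r.read_state(), r.hold_point_z)
for n in ("scene","top"):
    cv2.imwrite(f"pics/{n}0.png", r.camera(n)); 
    c=r.calibration(n); print(n,c)
print(r.calibration("wrist"))
E
```

```text
pics
{'time': 0.0, 'joint_positions': array([-1.26955313,  0.33289966, -0.0647208 ,  1.46096819,  0.0216031 ,
        1.3498853 , -0.08845682]), 'joint_vel': array([ 0.00103654,  0.00160192,  0.00041505, -0.00093913,  0.0002036 ,
       -0.00275273,  0.00054276]), 'joint_torque': array([-7.79956554e-04, -6.23257613e+01,  2.41310470e-02, -3.89910936e+01,
       -6.13478338e-02,  3.98213882e-02,  1.64878516e-04]), 'ee_pos': array([0.19875159, 0.59213742, 0.22172381]), 'eef_rot': array([ 1.61172938e-01,  9.86925908e-01, -7.27235326e-04, -8.63372518e-05]), 'ft_force': array([ 0.09352069,  0.5207613 , -0.20960518]), 'torque': array([ 0.04636914, -0.0170301 , -0.0194567 ]), 'width': 0.08711181595246581} 0.0187
scene {'K': array([[458.04658407,   0.        , 273.67331641],
       [  0.        , 458.04658407, 205.902633  ],
       [  0.        ,   0.        ,   1.        ]]), 'R': array([[ 0.27984477,  0.96001709,  0.00735489],
       [ 0.80765379, -0.2312754 , -0.54240856],
       [-0.51902048,  0.1577304 , -0.84008265]]), 't': array([-0.13185674, -0.34065314,  1.82856354])}
top {'K': array
[... 198 characters left out ...]
1.72957064e-03],
       [-9.98345145e-01,  2.42246719e-02, -5.21549241e-02],
       [ 5.21815113e-02,  4.66262246e-04, -9.98637508e-01]]), 't': array([0.01387752, 0.49171112, 1.24246553])}
{'K': array([[355.37012677,   0.        , 286.70123864],
       [  0.        , 355.37012677, 209.8875403 ],
       [  0.        ,   0.        ,   1.        ]]), 'mount': array([[ 2.62498578e-04, -9.69562680e-01, -2.44843094e-01,
         6.77044010e-02],
       [ 9.99999958e-01,  2.23769353e-04,  1.85997296e-04,
         3.16743570e-04],
       [-1.25547656e-04, -2.44843133e-01,  9.69562698e-01,
        -1.61616647e-01],
       [ 0.00000000e+00,  0.00000000e+00,  0.00000000e+00,
         1.00000000e+00]])}
```

View pics/scene0.png

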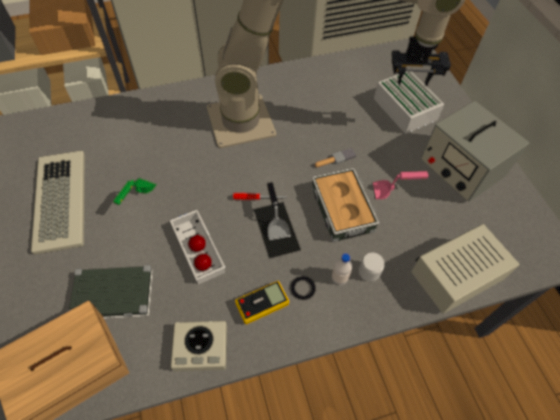

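View pics/top0.png

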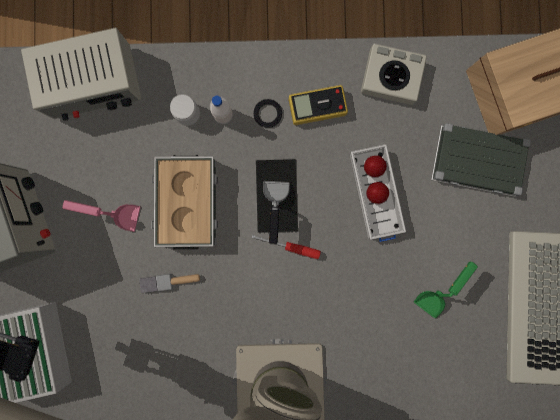

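Look-alikes for the scoop in the top view: the steel scoop with the black grip on the mat at (276,205), a pink one at (125,215) and a green one at (432,302). The description picks the steel one on the black mat. I'll check it in enlarged crops.

Run:
```python
import cv2
im=cv2.imread("pics/top0.png")
a=cv2.resize(im[150:260,230:330],None,fx=7,fy=5.4,interpolation=3)
a=cv2.resize(im[150:260,225:335],(600,600),interpolation=3); cv2.imwrite("pics/c_scoop.png",a)
a=cv2.resize(im[140:250,335:445],(600,600),interpolation=3); cv2.imwrite("pics/c_tray.png",a)
a=cv2.resize(im[147:257,130:240],(600,600),interpolation=3); cv2.imwrite("pics/c_case.png",a)
```

```text
(no output)
```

View pics/c_scoop.png

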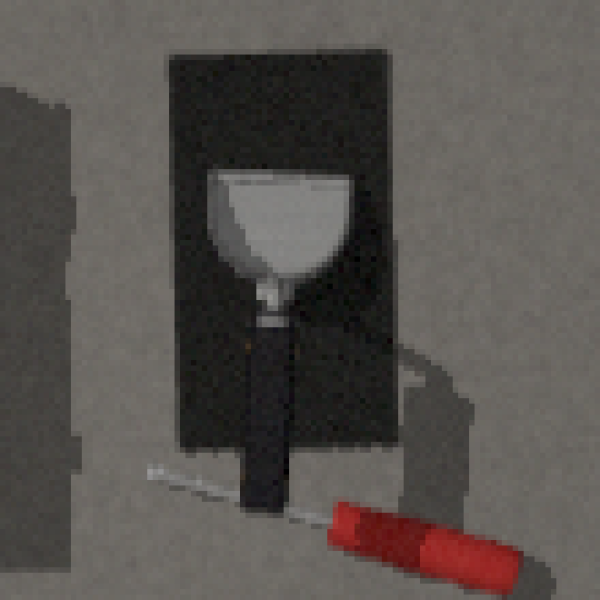

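View pics/c_tray.png

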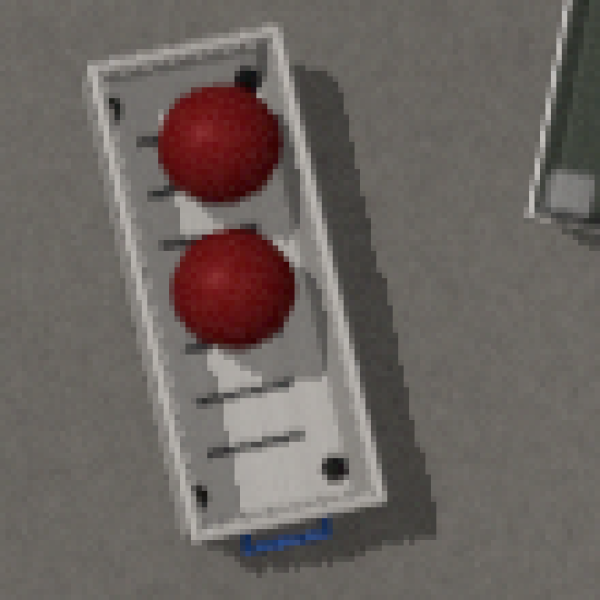

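View pics/c_case.png

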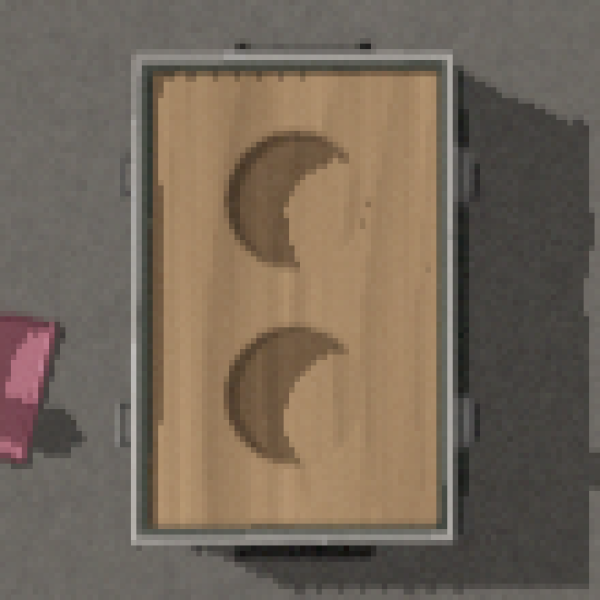

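```bash
cat > h.py <<'E'
import numpy as np, cv2
from bench import r
def w(name,uv,z,c=None):
    c=c or r.calibration(name); K,R,t=c["K"],c["R"],c["t"]
    uv=np.atleast_2d(uv).astype(float)
    d=np.linalg.solve(K,np.c_[uv,np.ones(len(uv))].T); d=R.T@d; o=-R.T@t
    s=(z-o[2])/d[2]; return (o[:,None]+d*s).T
def pj(name,X):
    c=r.calibration(name); X=np.atleast_2d(X); p=c["K"]@(c["R"]@X.T+c["t"][:,None]); return (p[:2]/p[2]).T
E
python3 - <<'E'
from h import *
np.set_printoptions(precision=4,suppress=True)
s=110/600
def C(p,o,z): return w("top",(np.array(p)+.5)*s-.5+np.array(o),z)
def rect(p,o,z,n):
    q=C(p,o,z)[:,:2]; c=q.mean(0); ax=(q[0]+q[1]-q[2]-q[3]); 
    print(n,c,"yaw",np.degrees(np.arctan2(ax[1],ax[0])),"L",np.linalg.norm(ax)/2,"W",np.linalg.norm(q[0]+q[3]-q[1]-q[2])/2)
rect([(170,57),(385,52),(398,442),(180,450)],(225,150),.003,"mat")
rect([(88,66),(275,28),(383,500),(193,540)],(335,140),.043,"tray")
rect([(133,53),(455,53),(452,545),(133,545)],(130,147),.066,"case")
rect([(247,327),(292,327),(287,513),(240,510)],(225,150),.1,"grip")
print(C([(209,173),(353,178)],(225,150),.010))
print("balls", C([(219,143),(234,288)],(335,140),.034))
print("nests", C([(292,199),(292,396)],(130,147),.060))
E
```

```text
mat [ 0.5167 -0.004 ] yaw 0.2814819516199508 L 0.19719341377895355 W 0.1087916685942257
tray [ 0.5178 -0.2722] yaw 10.629391805083586 L 0.23589448432059018 W 0.0938186872474239
case [0.5028 0.239 ] yaw -0.9694506387562242 L 0.23513156153440548 W 0.15296521585665743
grip [0.4314 0.006 ] yaw -3.242736583364121 L 0.08520574750658844 W 0.02126750899948756
[[ 0.5554  0.0322  0.01  ]
 [ 0.5511 -0.0397  0.01  ]]
balls [[ 0.5873 -0.269   0.034 ]
 [ 0.5157 -0.2738  0.034 ]]
nests [[0.5507 0.2401 0.06  ]
 [0.4561 0.2414 0.06  ]]
```

Crops: the chosen scoop is plain steel with a black grip on the mat. The mat's corners and both nests are clear. In the tray crop the balls are at (219,143) and (234,288). Next I hover over the grip.

Emit:
{"name": "send_rows", "arguments": {
  "commands": [
    [0.43,-0.98,0,0,0,0.15,-1],
    [0.43,-0.98,0,0,0,0.15,-1],
    [0.43,-0.98,0,0,0,0.15,-1],
    [0.43,-0.98,0,0,0,0.15,-1],
    [0.43,-0.98,0,0,0,0.15,-1],
    [0.43,-0.98,0,0,0,0.15,-1],
    [0.43,-0.98,0,0,0,0.15,-1],
    [0.43,-0.98,0,0,0,0.15,-1],
    [0.43,-0.98,0,0,0,0.15,-1],
    [0.43,-0.98,0,0,0,0.15,-1]
  ]
}}

```text
time: 0.93
ee_pos: [0.3241, 0.2879, 0.2156]
eef_rot: [0.088, 0.996, -0.004, -0.003]
ft_force: [1.4, -0.6, 0.5]
width: 0.087
```

Emit:
{"name": "send_rows", "arguments": {
  "commands": [
    [0.43,-0.98,0,0,0,0.15,-1],
    [0.43,-0.98,0,0,0,0.15,-1],
    [0.43,-0.98,0,0,0,0.15,-1],
    [0.43,-0.98,0,0,0,0.15,-1],
    [0.43,-0.98,0,0,0,0.15,-1],
    [0.43,-0.98,0,0,0,0.15,-1],
    [0.43,-0.98,0,0,0,0.15,-1],
    [0.43,-0.98,0,0,0,0.15,-1],
    [0.43,-0.98,0,0,0,0.15,-1],
    [0.43,-0.98,0,0,0,0.15,-1]
  ]
}}

```text
time: 1.77
ee_pos: [0.4545, -0.0235, 0.2144]
eef_rot: [0.019, 1.0, -0.003, -0.004]
ft_force: [-0.1, 0.2, 0.3]
width: 0.087
```

```bash
cat >> h.py <<'E'
from scipy.spatial.transform import Rotation as Ro
def wcal(st):
    M=r.calibration("wrist"); T=np.eye(4); T[:3,:3]=Ro.from_quat(st["eef_rot"]).as_matrix(); T[:3,3]=st["ee_pos"]
    W=np.linalg.inv(T@M["mount"]); return dict(K=M["K"],R=W[:3,:3],t=W[:3,3])
def show(st=None):
    st=st or r.read_state(); R=Ro.from_quat(st["eef_rot"]).as_matrix()
    np.set_printoptions(precision=4,suppress=True)
    print("t",round(st["time"],2),"p",st["ee_pos"],"yaw(y-90)",np.degrees(np.arctan2(R[1,1],R[0,1]))-90,"z",R[:,2],"F",st["ft_force"],"T",st["torque"],"w",round(st["width"],4),"q",st["joint_positions"])
    return st
E
python3 - <<'E'
from h import *
st=show(); im=r.camera("wrist"); cv2.imwrite("pics/w1.png",im)
E
```

```text
t 1.77 p [ 0.4545 -0.0235  0.2144] yaw(y-90) -2.1754159620831217 z [-0.0073 -0.0064 -1.    ] F [-0.0533  0.2451  0.3389] T [ 0.029  -0.0647  0.0414] w 0.087 q [-0.6559 -0.0743  0.5838  1.9192  0.0487  1.2924  1.4458]
```

View pics/w1.png

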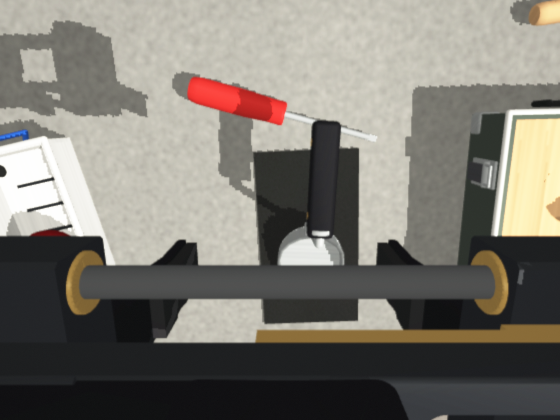

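Run:
```python
from h import *
im=cv2.imread("pics/w1.png"); cv2.imwrite("pics/w1c.png",cv2.resize(im[110:250,260:400],(600,600),interpolation=3))
st=show(); c=wcal(st)
```

```text
t 1.82 p [ 0.4561 -0.0298  0.2147] yaw(y-90) -2.461788252057744 z [-0.0057 -0.0084 -0.9999] F [-2.5766 -4.6618 -0.2379] T [-0.3189  0.163   0.0426] w 0.0873 q [-0.6517 -0.0714  0.5929  1.9161  0.0499  1.2913  1.4537]
```

View pics/w1c.png

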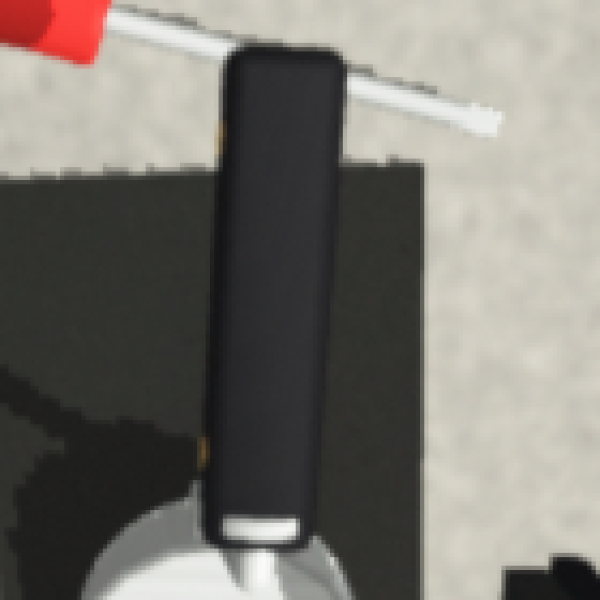

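Run:
```python
from h import *
import scipy
st=dict(ee_pos=np.array([.4545,-.0235,.2144]),eef_rot=np.array([.019,1.0,-.003,-.004]))
c=wcal(st); s=140/600
p=w(None,np.array([(285,47),(260,513),(260,545)])*s+[260,110],.100,c); print(p)
d=p[1]-p[0]; print(np.degrees(np.arctan2(d[1],d[0])),np.linalg.norm(d))
print(w(None,[(np.array((424,163))*s+[260,110])],.003,c))
im=r.camera("wrist"); st=show(); cv2.imwrite("pics/w2.png",cv2.resize(im[110:250,260:400],(600,600),interpolation=3))
```

```text
[[0.38781979 0.0090425  0.1       ]
 [0.47327852 0.00335844 0.1       ]
 [0.47963652 0.00326275 0.1       ]]
-3.8052734668875745 0.08564754857977873
[[0.41614226 0.05228306 0.003     ]]
t 1.87 p [ 0.4552 -0.0269  0.2145] yaw(y-90) -2.582252664685498 z [-0.0069 -0.008  -0.9999] F [-0.9839  0.6602  0.1317] T [ 0.0421 -0.027   0.0325] w 0.0873 q [-0.6536 -0.0727  0.5883  1.9177  0.0497  1.2921  1.4452]
```

View pics/w2.png

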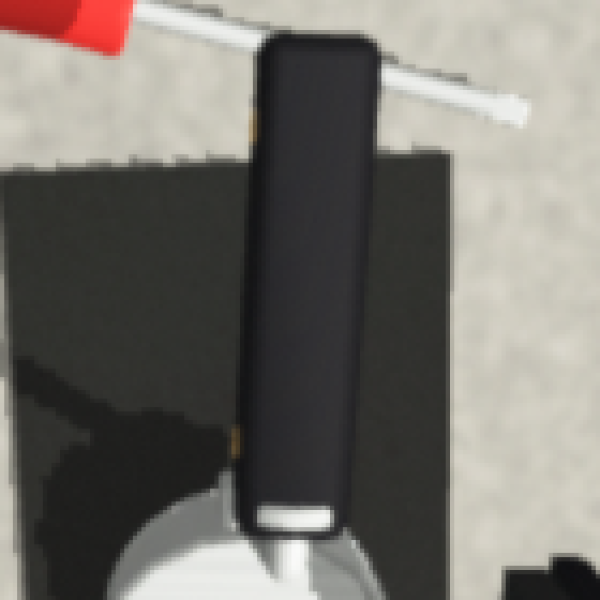

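Emit:
{"name": "send_rows", "arguments": {
  "commands": [
    [0.07,0.5,-0.3,0.05,-0.04,-0.1,-1],
    [0.07,0.45,-0.8,0.04,-0.04,-0.1,-1],
    [0,0.1,-0.8,0,0,0,-1],
    [0,0,-0.8,0,0,0,-1],
    [0,0,0,0,0,0,-1]
  ],
  "grip_force": 45
}}

```text
time: 2.28
ee_pos: [0.4596, 0.0051, 0.1311]
eef_rot: [0.034, 0.999, 0.001, 0.001]
ft_force: [-0.9, 0.2, -0.6]
width: 0.0869
```

```bash
python3 -c "
from h import *
show()"
```

```text
t 2.28 p [0.4596 0.0051 0.1311] yaw(y-90) -3.921713857362704 z [ 0.0022  0.0018 -1.    ] F [-0.9306  0.202  -0.611 ] T [ 0.0217  0.0561 -0.019 ] w 0.0869 q [-0.6695  0.0252  0.5747  2.0244 -0.0172  1.0938  1.4152]
```

Emit:
{"name": "send_rows", "arguments": {
  "commands": [
    [0,0,-0.6,0,0,0,-1],
    [0,0,-0.6,0,0,0,-1],
    [0,0,-0.5,0,0,0,-1],
    [0,0,-0.2,0,0,0,-1],
    [0,0,0,0,0,0,-1]
  ]
}}

```text
time: 2.7
ee_pos: [0.4598, 0.0066, 0.0754]
eef_rot: [0.034, 0.999, 0.001, 0.001]
ft_force: [0.6, -0.4, 0.0]
width: 0.0872
```

Run:
```python
from h import *
show(); cv2.imwrite("pics/w3.png",r.camera("wrist"))
```

```text
t 2.7 p [0.4598 0.0066 0.0754] yaw(y-90) -3.8413582192231956 z [ 0.0019  0.0024 -1.    ] F [ 0.6247 -0.3893  0.037 ] T [0.0034 0.0298 0.0482] w 0.0872 q [-0.6562  0.1149  0.5779  2.0792 -0.079   0.9654  1.4673]
```

View pics/w3.png

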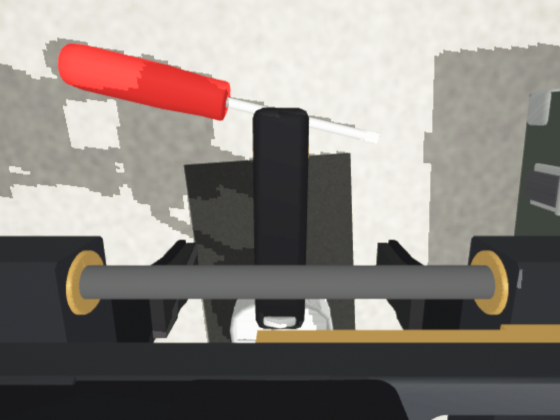

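Emit:
{"name": "send_rows", "arguments": {
  "commands": [
    [0,-0.07,-0.1,0,0,0,-1],
    [0,0,0,0,0,0,0.3],
    [0,0,0,0,0,0,1],
    [0,0,0,0,0,0,1],
    [0,0,0,0,0,0,1],
    [0,0,0,0,0,0,1],
    [0,0,0,0,0,0,1],
    [0,0,0,0,0,0,1]
  ],
  "grip_force": 45
}}

```text
time: 3.42
ee_pos: [0.463, 0.0049, 0.0774]
eef_rot: [0.034, 0.999, 0.003, 0.004]
ft_force: [0.2, 0.3, 0.6]
width: 0.0481
```

```bash
python3 -c "
from h import *
show()"
```

```text
t 3.42 p [0.463  0.0049 0.0774] yaw(y-90) -3.848352072883344 z [ 0.0087  0.0051 -0.9999] F [0.1698 0.2872 0.5777] T [ 0.0166 -0.0446 -0.0415] w 0.0481 q [-0.6528  0.1133  0.5804  2.0758 -0.081   0.9634  1.4739]
```

Emit:
{"name": "send_rows", "arguments": {
  "commands": [
    [-0.1,0,-0.14,-0.06,0.1,0,0.3],
    [0,0,0,0,0,0,0.4],
    [0,0,0,0,0,0,1],
    [0,0,0,0,0,0,1],
    [0,0,0,0,0,0,1],
    [0,0,0,0,0,0,1],
    [0,0,0,0,0,0,1],
    [0,0,0,0,0,0,1]
  ]
}}

```text
time: 4.08
ee_pos: [0.4594, 0.0049, 0.0726]
eef_rot: [0.034, 0.999, -0.0, -0.001]
ft_force: [-0.2, 0.2, -0.2]
width: 0.0215
```

```bash
python3 -c "
from h import *
show()"
```

```text
t 4.08 p [0.4594 0.0049 0.0726] yaw(y-90) -3.8408151014560303 z [-0.0016 -0.0009 -1.    ] F [-0.1919  0.218  -0.2477] T [ 0.1148 -0.0163  0.0145] w 0.0215 q [-0.6546  0.122   0.5789  2.0797 -0.0803  0.9629  1.4707]
```

Emit:
{"name": "send_rows", "arguments": {
  "commands": [
    [0,0,0.5,0,0,0,1],
    [0,0,1,0,0,0,1],
    [0,0,1,0,0,0,1],
    [0,0,1,0,0,0,1],
    [0,0,1,0,0,0,1],
    [0,0,0,0,0,0,1],
    [0,0,0,0,0,0,1]
  ]
}}

```text
time: 4.67
ee_pos: [0.4547, 0.0035, 0.2107]
eef_rot: [0.034, 0.999, -0.002, -0.005]
ft_force: [-0.9, -0.2, -2.6]
width: 0.0214
```

Run:
```python
from h import *
show(); cv2.imwrite("pics/w4.png",r.camera("wrist")); cv2.imwrite("pics/s4.png",r.camera("scene")[100:300,150:400].repeat(3,0).repeat(3,1))
```

```text
t 4.67 p [0.4547 0.0035 0.2107] yaw(y-90) -3.9066712840797493 z [-0.0097 -0.0037 -0.9999] F [-0.9457 -0.1999 -2.6467] T [ 0.0367  0.177  -0.0011] w 0.0214 q [-0.6894 -0.0671  0.5635  1.9226  0.0399  1.286   1.364 ]
```

View pics/w4.png

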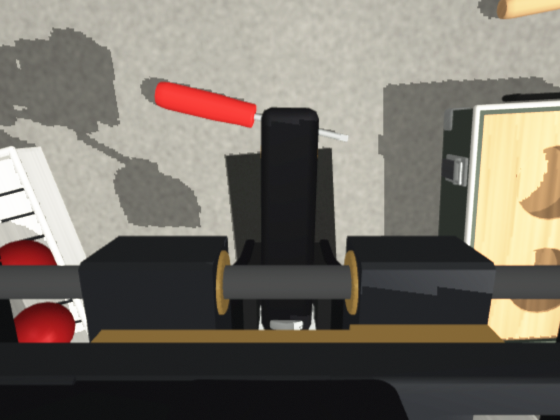

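View pics/s4.png

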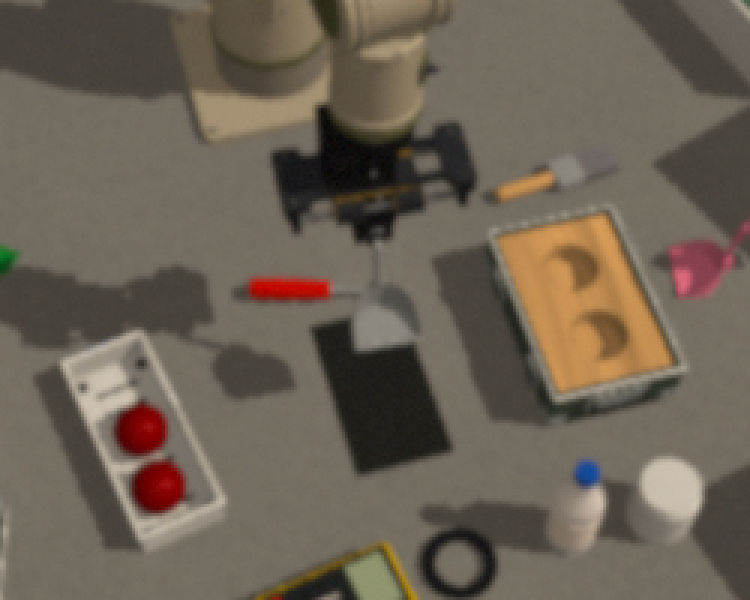

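Emit:
{"name": "send_rows", "arguments": {
  "commands": [
    [0,-0.5,0,0,1,0,1],
    [0,-0.5,0,0,1,0,1],
    [0,-0.5,0,0,1,0,1],
    [0,-0.5,0,0,1,0,1],
    [0,-0.5,0,0,1,0,1],
    [0,-0.5,0,0,1,0,1],
    [0,-0.5,0,0,1,0,1],
    [0,-0.5,0,0,1,0,1]
  ]
}}

```text
time: 5.43
ee_pos: [0.4505, -0.1156, 0.2017]
eef_rot: [0.027, 0.931, -0.008, -0.363]
ft_force: [0.2, 0.0, -1.8]
width: 0.0214
```

Run:
```python
from h import *
show()
```

```text
t 5.43 p [ 0.4505 -0.1156  0.2017] yaw(y-90) -2.552993039312085 z [-0.6772  0.0041 -0.7358] F [ 0.1555  0.0097 -1.8313] T [-0.0105 -1.0756 -0.0241] w 0.0214 q [-0.3425  0.6494  0.6729  1.4043 -0.1525  1.9294  1.8827]
```

Emit:
{"name": "send_rows", "arguments": {
  "commands": [
    [-0.2,-0.5,0,0,-1,0,1],
    [-0.2,-0.7,0,0,-1,0,1],
    [-0.2,-0.7,0,0,-1,0,1],
    [-0.2,-0.7,0,0,-1,0,1],
    [-0.2,-0.7,0,0,-1,0,1],
    [-0.2,-0.7,0,0,-1,0,1],
    [-0.2,-0.7,0,0,-1,0,1],
    [-0.2,-0.7,0,0,-1,0,1],
    [-0.2,-0.4,0,0,-0.5,0.5,1]
  ]
}}

```text
time: 6.18
ee_pos: [0.3874, -0.2959, 0.1625]
eef_rot: [0.01, 0.999, -0.012, -0.028]
ft_force: [-0.5, -0.9, -1.6]
width: 0.0215
```

Emit:
{"name": "send_rows", "arguments": {
  "commands": [
    [0,0,0,0,0,0.6,1],
    [0,0,0,0,0,0.6,1],
    [0,0,0,0,0,0.6,1],
    [0,0,0,0,0,0.3,1],
    [0,0,0,0,0,0,1]
  ]
}}

```text
time: 6.6
ee_pos: [0.378, -0.299, 0.1563]
eef_rot: [-0.081, 0.996, -0.012, -0.029]
ft_force: [0.3, 0.8, -1.4]
width: 0.0215
```

Run:
```python
from h import *
show(); cv2.imwrite("pics/s5.png",r.camera("scene")); cv2.imwrite("pics/t5.png",r.camera("top"))
```

```text
t 6.6 p [ 0.378  -0.299   0.1563] yaw(y-90) 9.371424164318768 z [-0.0549 -0.0287 -0.9981] F [ 0.334   0.8325 -1.3652] T [ 0.0951  0.0374 -0.0291] w 0.0215 q [-0.2325  0.0887  0.817   1.9293 -0.0113  1.1815  2.3217]
```

View pics/s5.png

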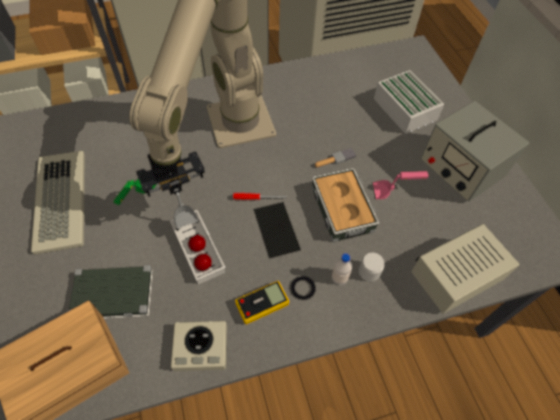

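View pics/t5.png

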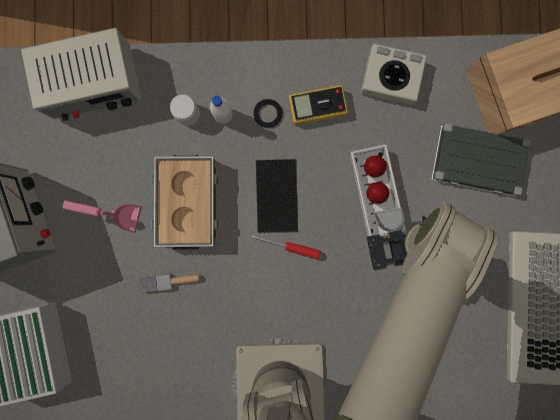

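Emit:
{"name": "send_rows", "arguments": {
  "commands": [
    [0.3,0.03,0,0.33,-0.63,0.25,1],
    [0,0,0,0,0,0,1],
    [0,0,0,0,0,0,1]
  ]
}}

```text
time: 6.95
ee_pos: [0.3869, -0.2973, 0.1548]
eef_rot: [-0.09, 0.996, 0.0, -0.001]
ft_force: [0.1, 0.9, -1.0]
width: 0.0214
```

```bash
cat >> h.py <<'E'
def rp(c,yaw,xy,z):
    a=np.radians(yaw); R=np.array([[np.cos(a),-np.sin(a)],[np.sin(a),np.cos(a)]])
    q=np.array(xy)@R.T+c; return np.c_[q,np.full(len(q),z)]
TC=np.array([.5178,-.2722]); TY=10.63
def rectp(L,W): return [(L/2,W/2),(L/2,-W/2),(-L/2,-W/2),(-L/2,W/2)]
def scoop_T(st):
    "scoop origin/rotation from tool pose"
    R=Ro.from_quat(st["eef_rot"]).as_matrix(); Rs=np.c_[-R[:,0],R[:,1],-R[:,2]]
    return st["ee_pos"]-Rs@np.array([-.0749,0,.0696]),Rs
def over(name,st,box,fn,k=6):
    im=r.camera(name); x0,y0,x1,y1=box
    a=cv2.resize(im[y0:y1,x0:x1],None,fx=k,fy=k,interpolation=3)
    cv2.imwrite(fn.replace(".png","r.png"),a)
    def dr(X,col):
        p=(pj(name,X)-[x0,y0]+.5)*k; cv2.polylines(a,[p.round().astype(int)],True,col,1)
    dr(rp(TC,TY,rectp(.234,.092),.043),(0,255,255))
    dr(rp(TC,TY,rectp(.226,.084),.004),(0,255,0))
    o,Rs=scoop_T(st)
    th=np.linspace(np.pi/2,1.5*np.pi,15)
    P=[(.018,.036,0)]+[(.036*np.cos(t),.036*np.sin(t),0) for t in th]+[(.018,-.036,0)]
    dr(o+np.array(P)@Rs.T,(255,0,255))
    P=[(-.052,.011,.097),(-.147,.011,.097),(-.147,-.011,.097),(-.052,-.011,.097)]
    dr(o+np.array(P)@Rs.T,(255,255,0))
    cv2.imwrite(fn,a)
E
python3 - <<'E'
from h import *
st=show(); print(scoop_T(st))
over("scene",st,(145,180,245,290),"pics/s6.png"); over("top",r.read_state(),(340,140,440,260),"pics/t6.png",5)
E
```

```text
t 6.95 p [ 0.3869 -0.2973  0.1548] yaw(y-90) 10.3552997024034 z [-0.0025 -0.0002 -1.    ] F [ 0.1151  0.8915 -0.9834] T [0.0533 0.124  0.0428] w 0.0214 q [-0.214   0.0813  0.8207  1.9365 -0.0634  1.1523  2.3825]
(array([ 0.4604, -0.2839,  0.0851]), array([[ 0.9837, -0.1798,  0.0025],
       [ 0.1798,  0.9837,  0.0002],
       [-0.0024,  0.0003,  1.    ]]))
```

View pics/s6.png

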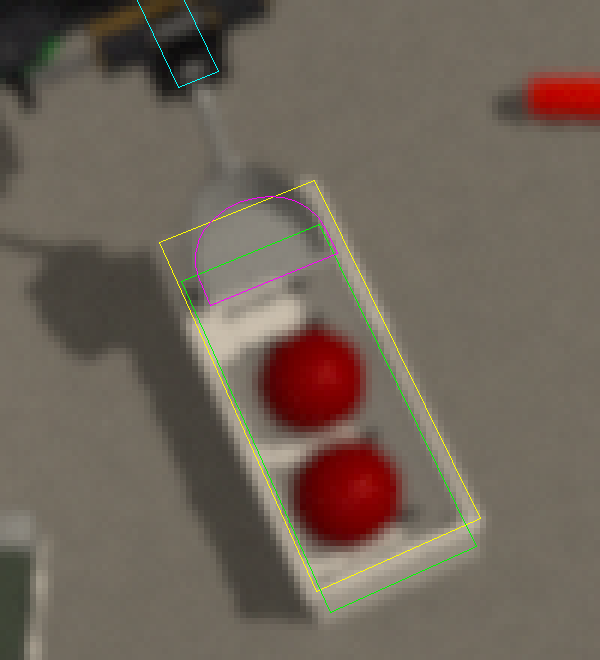

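View pics/t6.png

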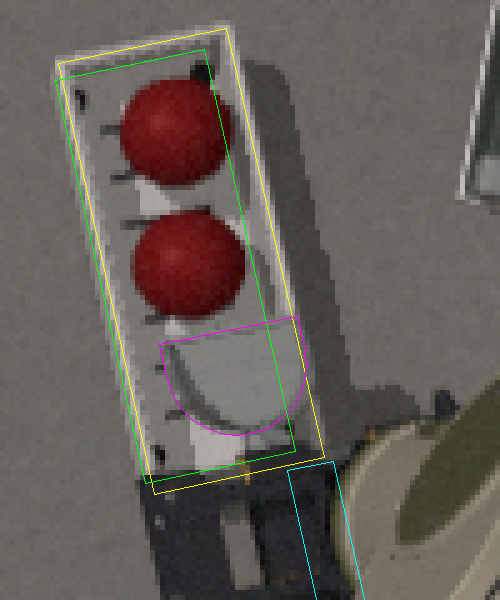

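View pics/s6r.png

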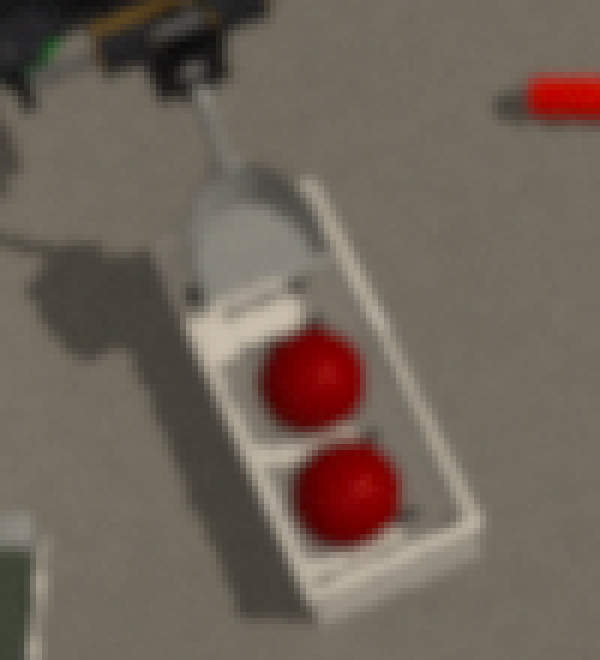

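View pics/t6r.png

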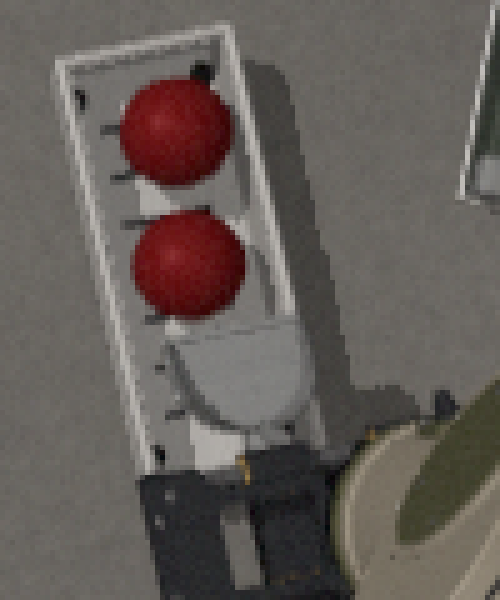

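Emit:
{"name": "send_rows", "arguments": {
  "commands": [
    [0,0.1,-0.5,0,0,0.05,1],
    [0,0,-0.5,0,0,0,1],
    [0,0,0,0,0,0,1]
  ]
}}

```text
time: 7.3
ee_pos: [0.3874, -0.2942, 0.1246]
eef_rot: [-0.092, 0.996, -0.001, -0.002]
ft_force: [-0.0, 0.4, -2.6]
width: 0.0214
```

Run:
```python
from h import *
st=show(); print(scoop_T(st)[0])
over("scene",st,(145,180,245,290),"pics/s7.png"); over("top",r.read_state(),(340,140,440,260),"pics/t7.png",5)
```

```text
t 7.3 p [ 0.3874 -0.2942  0.1246] yaw(y-90) 10.614232298752142 z [-0.004  -0.0025 -1.    ] F [-0.0217  0.4    -2.5668] T [0.0618 0.1791 0.0098] w 0.0214 q [-0.2062  0.1241  0.817   1.9741 -0.0972  1.0861  2.4086]
[ 0.4607 -0.2806  0.0547]
```

View pics/s7.png

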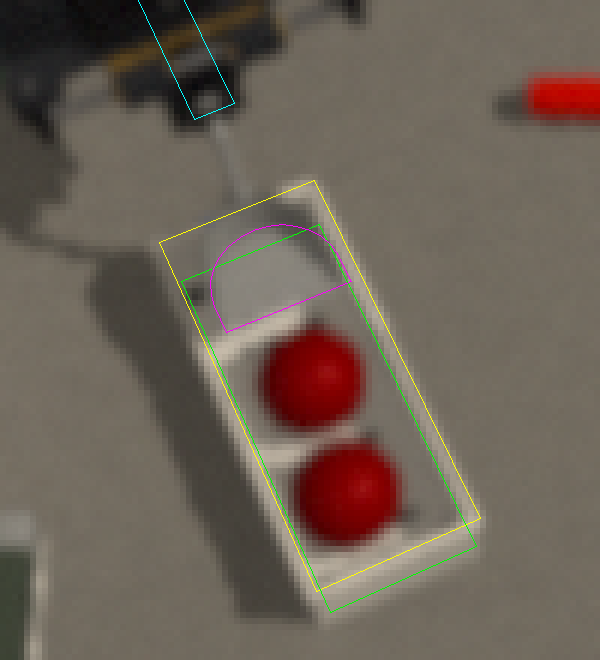

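View pics/t7.png

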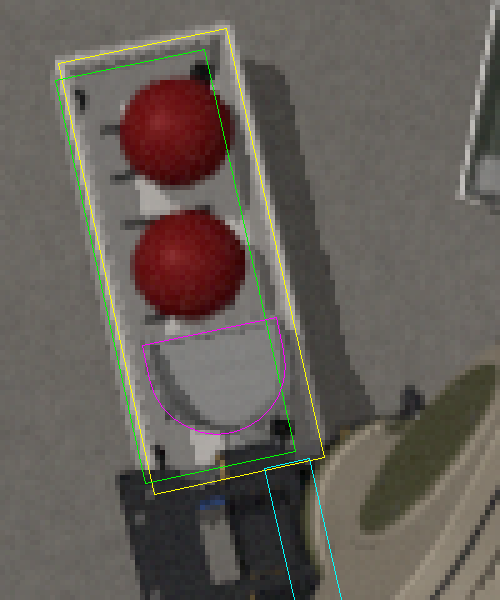

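Emit:
{"name": "send_rows", "arguments": {
  "commands": [
    [0,0.1,0,-0.02,-0.03,0,1],
    [0,0,-0.4,0,0,0,1],
    [0,0,-0.5,0,0,0,1],
    [0,0,-0.4,0,0,0,1],
    [0,0,-0.2,0,0,0,1],
    [0,0,0,0,0,0,1]
  ]
}}

```text
time: 7.9
ee_pos: [0.3914, -0.2923, 0.0852]
eef_rot: [-0.092, 0.996, -0.004, 0.003]
ft_force: [0.7, 0.1, -2.5]
width: 0.0215
```

```bash
sed -i 's/-.0749,0,.0696/-.0749,.003,.0696/' h.py
python3 - <<'E'
from h import *
st=show(); print(scoop_T(st)[0])
over("scene",st,(145,180,245,290),"pics/s8.png"); over("top",r.read_state(),(340,140,440,260),"pics/t8.png",5)
E
```

```text
t 7.9 p [ 0.3914 -0.2923  0.0852] yaw(y-90) 10.590266055997986 z [ 0.0072 -0.0084 -0.9999] F [ 0.7474  0.0587 -2.5444] T [ 0.0525  0.1573 -0.0526] w 0.0215 q [-0.1871  0.187   0.8044  2.0176 -0.1578  0.9885  2.45  ]
[ 0.4661 -0.2821  0.0161]
```

View pics/s8.png

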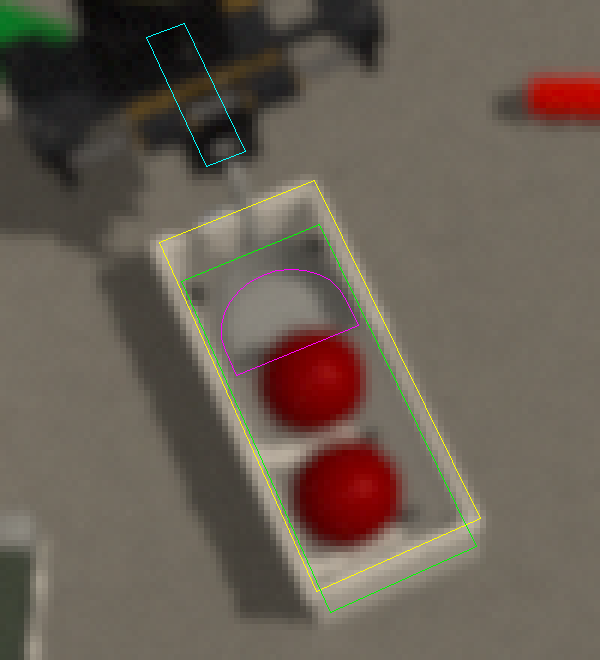

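View pics/t8.png

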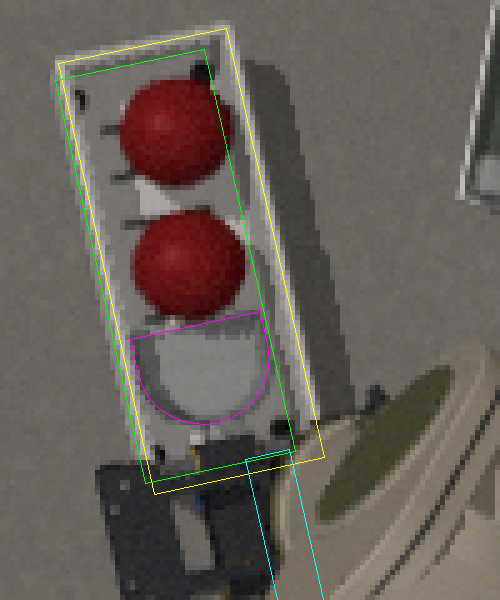

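Emit:
{"name": "send_rows", "arguments": {
  "commands": [
    [-0.1,0,-0.1,0.1,0.08,0,1],
    [0,0,-0.15,0,0,0,1],
    [0,0,-0.15,0,0,0,1],
    [0,0,-0.1,0,0,0,1],
    [0,0,0,0,0,0,1]
  ]
}}

```text
time: 8.42
ee_pos: [0.3898, -0.2943, 0.0731]
eef_rot: [-0.092, 0.996, -0.0, 0.002]
ft_force: [-1.9, 2.1, 5.7]
width: 0.0214
```

```bash
cat >> h.py <<'E'
def tray(st):
    o,Rs=scoop_T(st); a=np.radians(TY); d=o[:2]-TC
    print("scoop in tray",np.array([[np.cos(a),np.sin(a)],[-np.sin(a),np.cos(a)]])@d, "bottom z",o[2])
E
python3 - <<'E'
from h import *
tray(show())
E
```

```text
t 8.42 p [ 0.3898 -0.2943  0.0731] yaw(y-90) 10.54643730705736 z [ 0.0046 -0.0003 -1.    ] F [-1.8649  2.0723  5.663 ] T [0.494  0.3507 0.0423] w 0.0214 q [-0.1657  0.2167  0.7981  2.0222 -0.1905  0.9715  2.4832]
scoop in tray [-0.0547 -0.0013] bottom z 0.003828820273067246
```

Emit:
{"name": "send_rows", "arguments": {
  "commands": [
    [0.15,0.03,0.02,0,0.05,0,1],
    [0.2,0.04,0,0,0,0,1],
    [0.2,0.04,0,0,0,0,1],
    [0.2,0.04,0,0,0,0,1],
    [0.2,0.04,0,0,0,0,1]
  ]
}}

```text
time: 8.83
ee_pos: [0.4181, -0.2896, 0.0737]
eef_rot: [-0.09, 0.996, 0.0, -0.001]
ft_force: [-1.6, -0.4, 1.6]
width: 0.0216
```

Run:
```python
from h import *
tray(show())
```

```text
t 8.83 p [ 0.4181 -0.2896  0.0737] yaw(y-90) 10.339949021477437 z [-0.0012  0.0001 -1.    ] F [-1.6494 -0.4407  1.5732] T [-0.0931  0.4499 -0.0403] w 0.0216 q [-0.1687  0.2729  0.7775  1.9674 -0.2274  0.9904  2.4676]
scoop in tray [-0.0264 -0.0021] bottom z 0.003971164111069042
```

Emit:
{"name": "send_rows", "arguments": {
  "commands": [
    [0.2,0.045,0,0,0,0.05,1],
    [0.2,0.045,0,0,0,0,1],
    [0.2,0.045,0,0,0,0,1],
    [0.2,0.045,0,0,0,0,1],
    [0.15,0.03,0,0,0,0,1],
    [0.1,0.02,0,0,0,0,1]
  ]
}}

```text
time: 9.33
ee_pos: [0.4514, -0.2834, 0.0737]
eef_rot: [-0.092, 0.996, -0.0, -0.003]
ft_force: [-5.8, -0.8, 4.5]
width: 0.0217
```

Run:
```python
from h import *
st=show();tray(st)
over("scene",st,(145,180,245,290),"pics/s9.png"); over("top",r.read_state(),(340,140,440,260),"pics/t9.png",5)
```

```text
t 9.33 p [ 0.4514 -0.2834  0.0737] yaw(y-90) 10.589668404428707 z [-0.0056 -0.0011 -1.    ] F [-5.8152 -0.8257  4.5215] T [-0.1825  0.9631 -0.0425] w 0.0217 q [-0.1711  0.3342  0.7532  1.9026 -0.2633  1.0111  2.4525]
scoop in tray [ 0.0072 -0.0018] bottom z 0.0037251510769929774
```

View pics/s9.png

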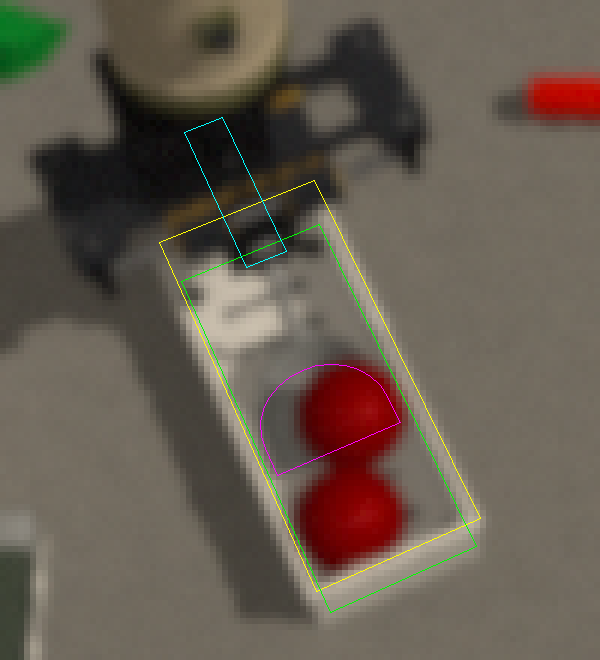

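View pics/t9.png

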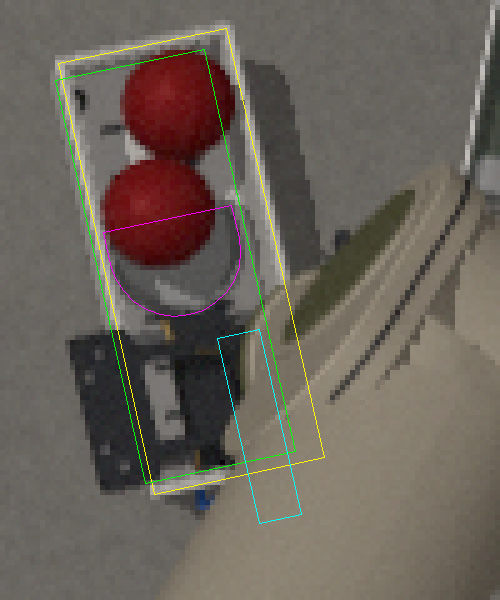

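Run:
```python
from h import *
a=np.radians(TY);M=np.array([[np.cos(a),np.sin(a)],[-np.sin(a),np.cos(a)]])
for n,p in (("top",[(178,104),(159,212)]),("scene",[(351,518),(351,411)])):
    k,o=(5,(340,140)) if n=="top" else (6,(145,180))
    q=w(n,np.array(p)/k-.5+o,.034); print(n,(q[:,:2]-TC)@M.T)
```

```text
top [[ 0.08321757 -0.01389995]
 [ 0.02858594  0.00879281]]
scene [[ 0.08238218 -0.01370128]
 [ 0.02361637  0.01016313]]
```

Emit:
{"name": "send_rows", "arguments": {
  "commands": [
    [-0.2,-0.04,0.03,0,-0.06,0,1],
    [-0.2,-0.04,0,0,0,0,1],
    [-0.02,0.1,0,0,0,0,1],
    [-0.02,0.1,0,0,0,0,1],
    [0,0,0,0,0,0,1]
  ]
}}

```text
time: 9.85
ee_pos: [0.4384, -0.2805, 0.0745]
eef_rot: [-0.092, 0.996, -0.002, 0.002]
ft_force: [1.9, -4.2, -4.2]
width: 0.0218
```

Run:
```python
from h import *
st=show();tray(st)
over("scene",st,(145,180,245,290),"pics/s10.png"); over("top",r.read_state(),(340,140,440,260),"pics/t10.png",5)
```

```text
t 9.85 p [ 0.4384 -0.2805  0.0745] yaw(y-90) 10.525723422099176 z [ 0.0044 -0.0042 -1.    ] F [ 1.8687 -4.1716 -4.2058] T [-1.0889 -0.4017 -0.4567] w 0.0218 q [-0.1856  0.2938  0.7643  1.9429 -0.2404  0.991   2.4436]
scoop in tray [-0.0044  0.003 ] bottom z 0.005153784776381343
```

View pics/s10r.png

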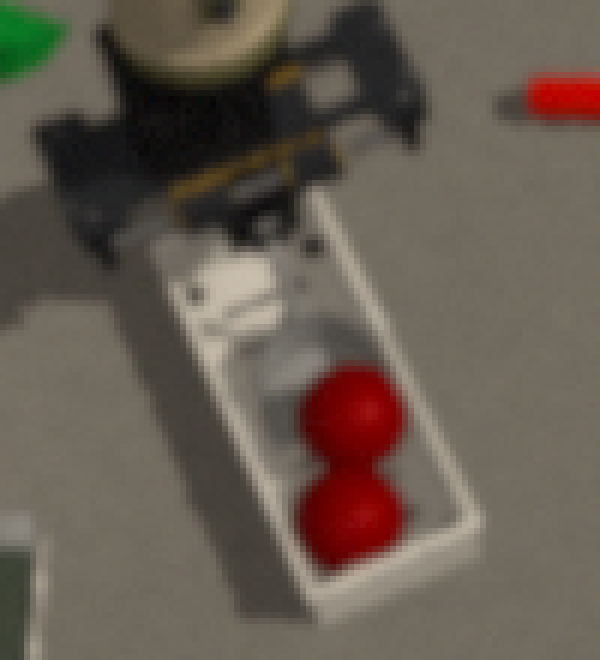

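View pics/t10.png

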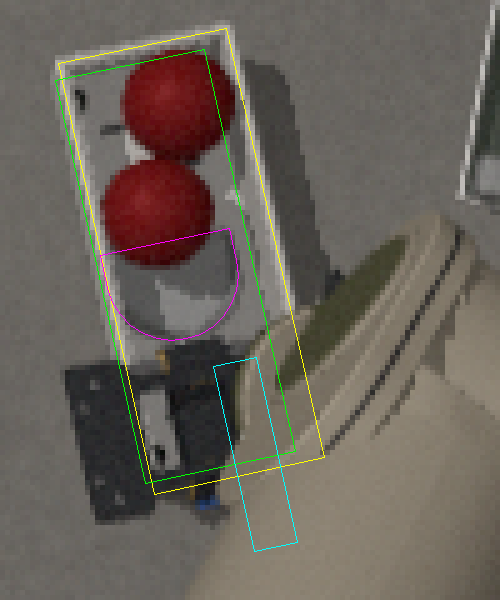

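Emit:
{"name": "send_rows", "arguments": {
  "commands": [
    [0,-0.02,-0.05,0.05,0.05,0,1],
    [0.15,0.02,0,0,0,0,1],
    [0.15,0.03,0,0,0,0,1],
    [0.15,0.03,0,0,0,0,1],
    [0.15,0.03,0,0,0,0,1],
    [0.1,0.02,0,0,0,0,1]
  ]
}}

```text
time: 10.45
ee_pos: [0.4525, -0.2789, 0.0742]
eef_rot: [-0.09, 0.996, 0.004, -0.007]
ft_force: [-7.0, -2.5, 6.9]
width: 0.0219
```

Run:
```python
from h import *
st=show();tray(st)
over("scene",st,(145,180,245,290),"pics/s11.png"); over("top",r.read_state(),(340,140,440,260),"pics/t11.png",5)
```

```text
t 10.45 p [ 0.4525 -0.2789  0.0742] yaw(y-90) 10.337127675700415 z [-0.0137  0.0064 -0.9999] F [-6.9773 -2.5223  6.9249] T [-0.6561  1.3801 -0.1838] w 0.0219 q [-0.1742  0.3391  0.7513  1.896  -0.2668  1.0249  2.4437]
scoop in tray [0.0087 0.0027] bottom z 0.0036814460346788203
```

View pics/s11r.png

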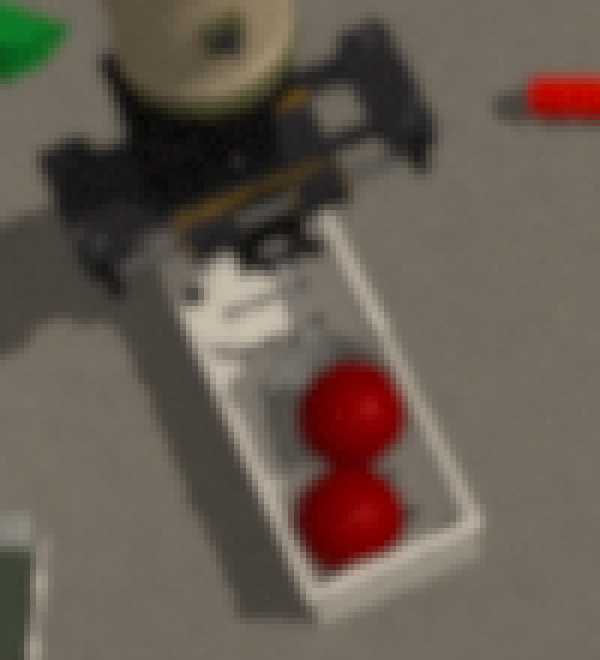

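View pics/t11.png

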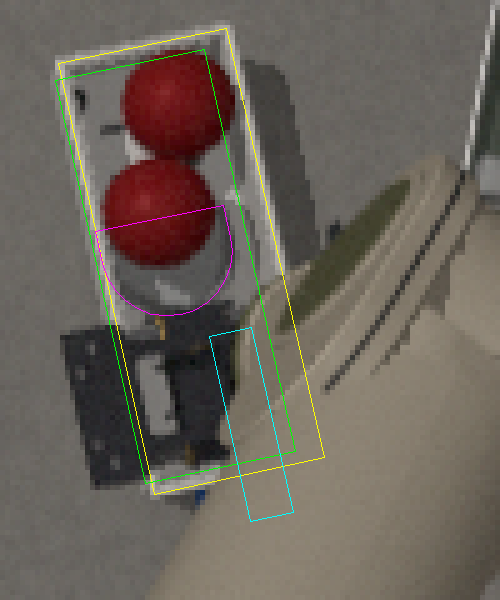

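Emit:
{"name": "send_rows", "arguments": {
  "commands": [
    [0.25,0.03,0,0.02,-0.1,0.03,1],
    [0.3,0.04,0,0,0,0,1]
  ]
}}

```text
time: 10.72
ee_pos: [0.4664, -0.2771, 0.0742]
eef_rot: [-0.091, 0.996, 0.006, -0.004]
ft_force: [-5.9, -0.4, 5.2]
width: 0.0211
```

Run:
```python
from h import *
st=show();tray(st)
```

```text
t 10.72 p [ 0.4664 -0.2771  0.0742] yaw(y-90) 10.398658181813772 z [-0.0091  0.0107 -0.9999] F [-5.9057 -0.4051  5.2426] T [-0.2576  1.1083 -0.0824] w 0.0211 q [-0.168   0.3623  0.7406  1.8692 -0.2876  1.032   2.4456]
scoop in tray [0.023  0.0022] bottom z 0.0040731975064509235
```

Run:
```python
from h import *
st=show();tray(st)
over("scene",st,(145,180,245,290),"pics/s12.png"); over("top",r.read_state(),(340,140,440,260),"pics/t12.png",5)
```

```text
t 10.72 p [ 0.4664 -0.2771  0.0742] yaw(y-90) 10.398658181813772 z [-0.0091  0.0107 -0.9999] F [-5.9057 -0.4051  5.2426] T [-0.2576  1.1083 -0.0824] w 0.0211 q [-0.168   0.3623  0.7406  1.8692 -0.2876  1.032   2.4456]
scoop in tray [0.023  0.0022] bottom z 0.0040731975064509235
```

View pics/s12r.png

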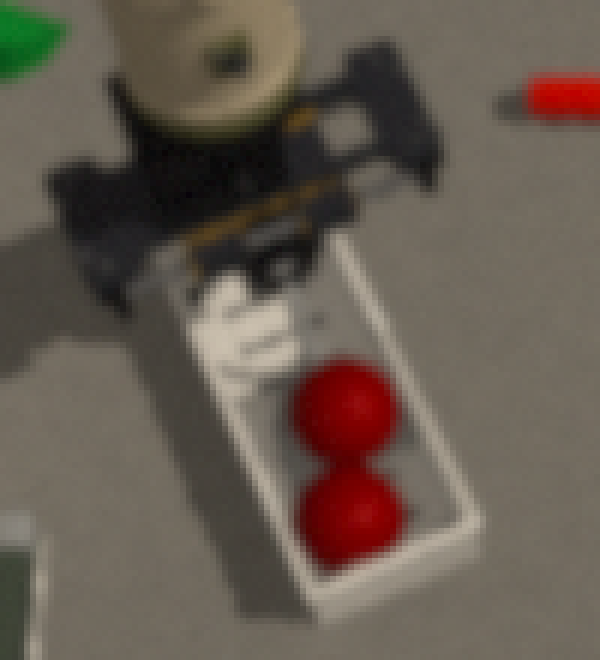

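View pics/t12.png

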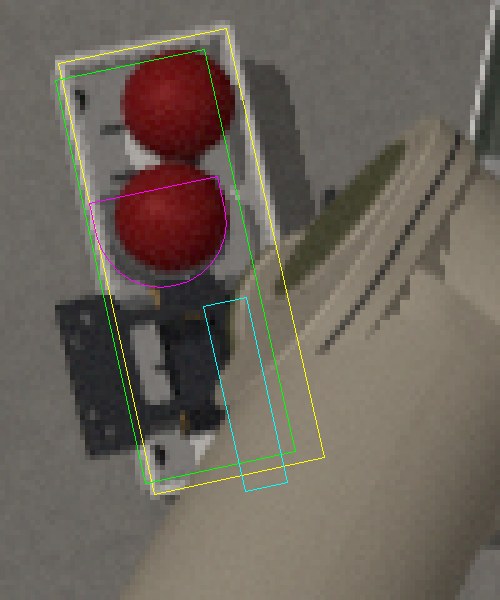

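Emit:
{"name": "send_rows", "arguments": {
  "commands": [
    [-0.15,-0.05,0.03,-0.12,-0.1,0,1],
    [-0.12,-0.1,0.1,0,-0.05,0,1],
    [0,0,0.25,0,0,0,1],
    [0,0,0.4,0,0,0,1],
    [0,0,0.5,0,0,0,1],
    [0,0,0.6,0,0,0,1],
    [0,0,0.6,0,0,0,1],
    [0,0,0.6,0,0,0,1],
    [0,0,0.5,0,0,0,1],
    [0,0,0.3,0,0,0,1]
  ]
}}

```text
time: 11.65
ee_pos: [0.4528, -0.2784, 0.1973]
eef_rot: [-0.092, 0.996, 0.002, -0.001]
ft_force: [0.1, -0.6, -3.8]
width: 0.0221
```

Run:
```python
from h import *
st=show();tray(st)
over("scene",st,(145,180,245,290),"pics/s13.png"); over("top",r.read_state(),(340,140,440,260),"pics/t13.png",5)
```

```text
t 11.65 p [ 0.4528 -0.2784  0.1973] yaw(y-90) 10.511991571489759 z [-0.0015  0.0045 -1.    ] F [ 0.1364 -0.5868 -3.7885] T [-0.0389  0.288  -0.0182] w 0.0221 q [-0.2502  0.1679  0.803   1.776  -0.1301  1.2546  2.3411]
scoop in tray [0.0098 0.0031] bottom z 0.1276468713808287
```

View pics/s13r.png

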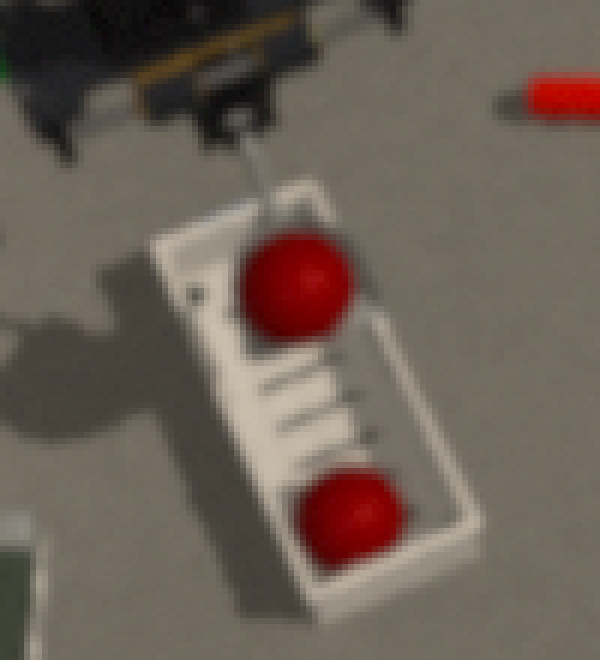

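View pics/t13.png

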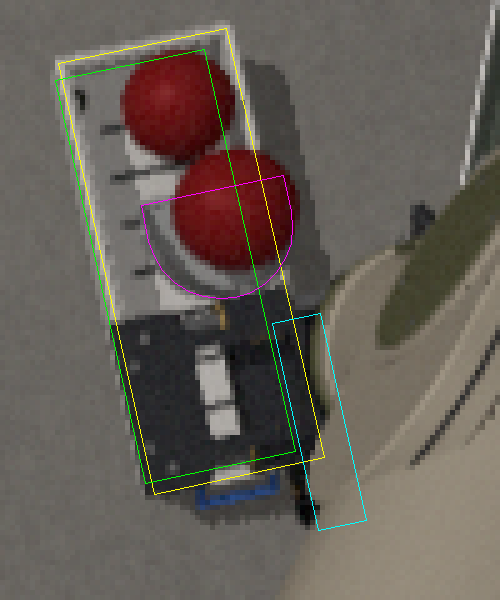

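Emit:
{"name": "send_rows", "arguments": {
  "commands": [
    [0,0.2,0.1,-0.05,0,-0.1,1],
    [-0.04,0.4,0,0,0,-0.1,1],
    [-0.04,0.6,0,0,0,-0.1,1],
    [-0.04,0.7,0,0,0,-0.15,1],
    [-0.04,0.7,0,0,0,-0.15,1],
    [-0.04,0.7,0,0,0,-0.15,1],
    [-0.04,0.7,0,0,0,-0.15,1],
    [-0.04,0.7,0,0,0,-0.15,1],
    [-0.04,0.7,0,0,0,-0.15,1],
    [-0.04,0.7,0,0,0,-0.15,1]
  ]
}}

```text
time: 12.58
ee_pos: [0.4342, -0.091, 0.1921]
eef_rot: [-0.026, 1.0, 0.0, -0.006]
ft_force: [-0.2, -0.4, -4.3]
width: 0.0215
```

Emit:
{"name": "send_rows", "arguments": {
  "commands": [
    [-0.04,0.7,0,0,0,-0.15,1],
    [-0.04,0.7,0,0,0,-0.15,1],
    [-0.04,0.7,0,0,0,-0.15,1],
    [-0.04,0.7,0,0,0,-0.15,1],
    [-0.04,0.7,0,0,0,-0.15,1],
    [-0.04,0.7,0,0,0,-0.1,1],
    [-0.04,0.7,0,0,0,-0.1,1],
    [-0.04,0.6,0,0,0,0,1],
    [-0.04,0.4,0,0,0,0,1],
    [-0.04,0.2,0,0,0,0,1]
  ]
}}

```text
time: 13.42
ee_pos: [0.4122, 0.1041, 0.1826]
eef_rot: [0.016, 1.0, 0.001, -0.015]
ft_force: [0.1, 0.4, -3.7]
width: 0.0217
```

Run:
```python
from h import *
st=show()
```

```text
t 13.42 p [0.4122 0.1041 0.1826] yaw(y-90) -1.820745694202074 z [-0.0291  0.0018 -0.9996] F [ 0.1325  0.3637 -3.715 ] T [-0.0066  0.217  -0.0246] w 0.0217 q [-0.6981 -0.0825  0.3391  2.0038  0.0164  1.2423  1.1732]
```

Emit:
{"name": "send_rows", "arguments": {
  "commands": [
    [0.1,0.4,0.2,0,-0.15,0.05,1],
    [0.1,0.7,0.2,0,-0.15,0.05,1],
    [0.1,0.8,0.1,0,0,0.05,1],
    [0.1,0.8,0,0,0,0,1],
    [0.1,0.7,0,0,0,0,1],
    [0.05,0.6,0,0,0,0,1],
    [0.05,0.4,0,0,0,0,1],
    [0,0.1,0,0,0,0,1],
    [0,0,0,0,0,0,1]
  ]
}}

```text
time: 14.17
ee_pos: [0.4264, 0.2413, 0.1915]
eef_rot: [0.01, 1.0, -0.002, -0.007]
ft_force: [-0.8, 0.0, -3.7]
width: 0.0213
```

```bash
cat >> h.py <<'E'
CC=np.array([.5028,.239]); CY=-.97
def caseov(name,st,box,fn,k=5):
    im=r.camera(name); x0,y0,x1,y1=box
    a=cv2.resize(im[y0:y1,x0:x1],None,fx=k,fy=k,interpolation=3)
    cv2.imwrite(fn.replace(".png","r.png"),a)
    def dr(X,col,cl=True):
        p=(pj(name,X)-[x0,y0]+.5)*k; cv2.polylines(a,[p.round().astype(int)],cl,col,1)
    dr(rp(CC,CY,rectp(.230,.150),.066),(0,255,255))
    th=np.linspace(0,2*np.pi,40)
    for sx in (-.047,.047): dr(rp(CC,CY,np.c_[sx+.033*np.cos(th),.033*np.sin(th)],.06),(0,255,0))
    o,Rs=scoop_T(st)
    th=np.linspace(np.pi/2,1.5*np.pi,15)
    P=[(.018,.036,0.0)]+[(.036*np.cos(t),.036*np.sin(t),0) for t in th]+[(.018,-.036,0)]
    dr(o+np.array(P)@Rs.T,(255,0,255))
    cv2.imwrite(fn,a)
def lip(st):
    o,Rs=scoop_T(st); l=o+Rs@np.array([.018,0,.002]); th=np.degrees(np.arcsin(-Rs[2,0]))
    print("lip",l,"tilt",th,"yaw",np.degrees(np.arctan2(Rs[1,0],Rs[0,0])),"roll",np.degrees(np.arcsin(Rs[2,1])))
E
python3 - <<'E'
from h import *
st=show(); lip(st)
caseov("top",st,(140,140,250,260),"pics/ct1.png"); caseov("scene",r.read_state(),(290,140,410,260),"pics/cs1.png")
E
```

```text
t 14.17 p [0.4264 0.2413 0.1915] yaw(y-90) -1.2015018490065046 z [-0.0131 -0.0032 -0.9999] F [-0.8307  0.0095 -3.6814] T [-0.0533  0.2689  0.0062] w 0.0213 q [-0.8188  0.059   0.223   1.8523 -0.0187  1.2444  0.9599]
lip [0.5183 0.2361 0.1227] tilt 0.746891794641509 yaw -1.204102401926916 roll -0.19948226202436967
```

View pics/ct1.png

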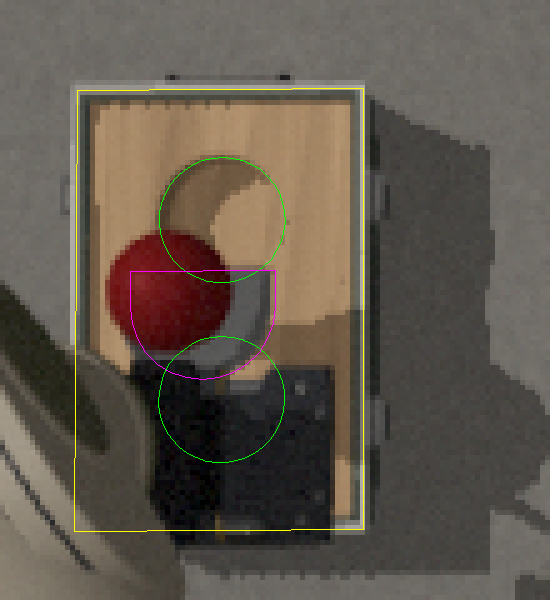

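View pics/cs1.png

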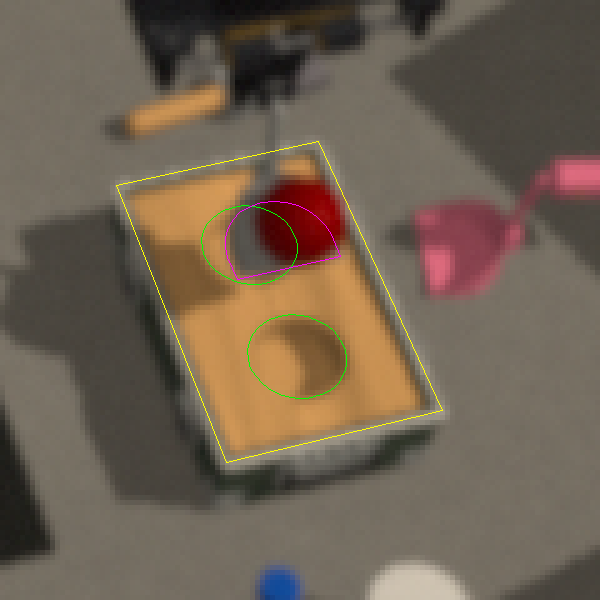

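```bash
cat >> h.py <<'E'
def tri(pt,ps):
    A=[]
    for n,p in (("top",pt),("scene",ps)):
        c=r.calibration(n); P=c["K"]@np.c_[c["R"],c["t"]]
        A+= [p[0]*P[2]-P[0], p[1]*P[2]-P[1]]
    X=np.linalg.svd(np.array(A))[2][-1]; return X[:3]/X[3]
def inscoop(st,X):
    o,Rs=scoop_T(st); return Rs.T@(X-o)
E
python3 - <<'E'
from h import *
st=r.read_state()
X=tri(np.array([168,291])/5-.5+[140,140],np.array([302,218])/5-.5+[290,140]); print(X,inscoop(st,X))
E
```

```text
[0.50582222 0.24497081 0.15613682] [0.00470546 0.0096753  0.03508423]
```

Emit:
{"name": "send_rows", "arguments": {
  "commands": [
    [0.02,-0.07,0,-0.15,0,0,1],
    [0.02,-0.07,0,-0.1,0,0,1],
    [0.02,-0.06,0,0,0,0,1],
    [0.14,0,-0.2,0,0.5,0,1],
    [0.14,0,-0.2,0,0.5,0,1],
    [0.14,0,-0.2,0,0.5,0,1],
    [0.14,0,-0.2,0,0.5,0,1],
    [0.1,0,-0.15,0,0.3,0,1]
  ]
}}

```text
time: 14.93
ee_pos: [0.45, 0.2286, 0.1655]
eef_rot: [0.012, 0.994, -0.013, -0.108]
ft_force: [0.1, -0.7, -3.8]
width: 0.0213
```

Run:
```python
from h import *
st=show(); lip(st)
caseov("top",st,(140,140,250,260),"pics/ct2.png"); caseov("scene",r.read_state(),(290,140,410,260),"pics/cs2.png")
```

```text
t 14.93 p [0.45   0.2286 0.1655] yaw(y-90) -1.18674697938728 z [-0.2145 -0.0236 -0.9764] F [ 0.0575 -0.682  -3.7649] T [ 0.0226 -0.28    0.0197] w 0.0213 q [-0.7322  0.2706  0.2714  1.6936 -0.1488  1.3943  1.1255]
lip [0.5262 0.2215 0.0797] tilt 12.351160755865516 yaw -1.5465828750987292 roll -1.6428441044975945
```

View pics/ct2.png

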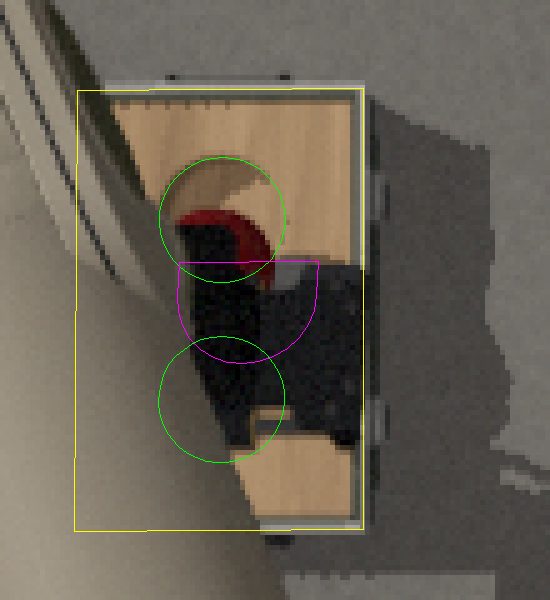

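View pics/cs2.png

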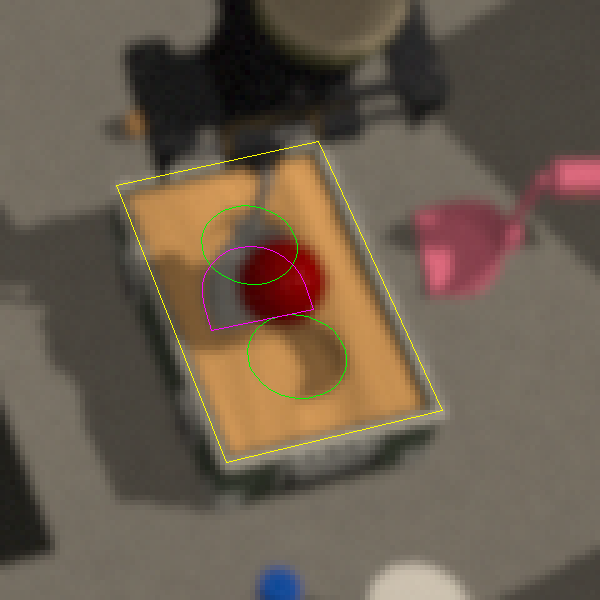

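Run:
```python
from h import *
for z in (.108,.112,.116): print(w("scene",np.array([[285,282]])/5-.5+[290,140],z), w("top",np.array([[215,270]])/5-.5+[140,140],z))
im=cv2.imread("pics/cs2r.png").astype(int)
m=((im[:,:,2]>90)&(im[:,:,1]<45)&(im[:,:,0]<60)).astype(np.uint8); m[:, 380:]=0
c,_=cv2.findContours(m,0,1); c=max(c,key=cv2.contourArea); print(cv2.minEnclosingCircle(c))
```

```text
[[0.52062038 0.2339326  0.108     ]] [[0.51948926 0.23256583 0.108     ]]
[[0.52300067 0.23240713 0.112     ]] [[0.51916783 0.23176757 0.112     ]]
[[0.52538095 0.23088165 0.116     ]] [[0.5188464  0.23096932 0.116     ]]
((287.0, 282.0), 43.68075942993164)
```

Emit:
{"name": "send_rows", "arguments": {
  "commands": [
    [-0.08,0.1,-0.15,0,0,0,1],
    [-0.08,0.1,-0.2,0,0,0,1],
    [0,0,-0.1,0,0,0,1],
    [0,0,0,0,0,0,1]
  ]
}}

```text
time: 15.37
ee_pos: [0.4445, 0.2343, 0.1509]
eef_rot: [0.013, 0.994, -0.014, -0.106]
ft_force: [0.5, -0.7, -2.5]
width: 0.0218
```

Run:
```python
from h import *
st=show(); lip(st)
caseov("scene",r.read_state(),(290,140,410,260),"pics/cs3.png")
st=show();lip(st)
```

```text
t 15.37 p [0.4445 0.2343 0.1509] yaw(y-90) -1.2673439456050772 z [-0.2104 -0.0243 -0.9773] F [ 0.4769 -0.7195 -2.533 ] T [ 0.0446 -0.2135 -0.0323] w 0.0218 q [-0.742   0.2749  0.2642  1.7193 -0.15    1.3596  1.1118]
lip [0.521  0.2271 0.0655] tilt 12.103171315069984 yaw -1.6314358040491521 roll -1.6973701139817943
t 15.42 p [0.4445 0.2345 0.1512] yaw(y-90) -1.2523374176309403 z [-0.2104 -0.024  -0.9773] F [-0.2799  0.7121 -3.3275] T [ 0.1276 -0.2014 -0.0342] w 0.0213 q [-0.7421  0.2747  0.2641  1.7189 -0.1502  1.3601  1.1118]
lip [0.521  0.2274 0.0658] tilt 12.106825822001277 yaw -1.6123058907600412 roll -1.6776368428008492
```

View pics/cs3.png

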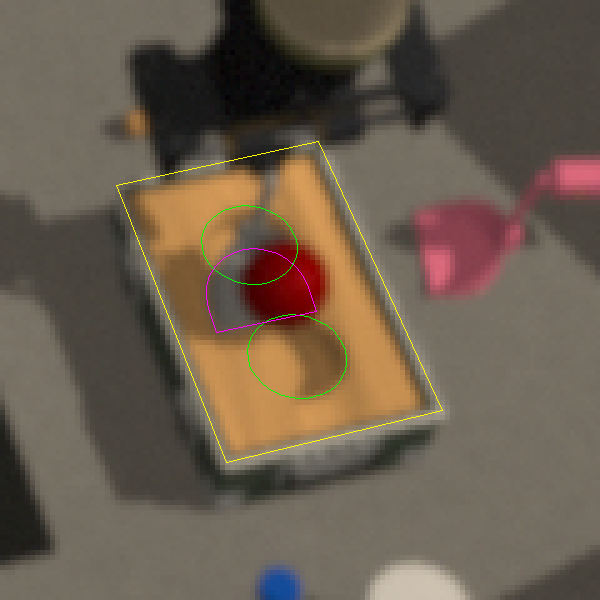

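Emit:
{"name": "send_rows", "arguments": {
  "commands": [
    [0.13,0.02,0.09,0,0.45,0,1],
    [0.13,0.02,0.09,0,0.5,0,1],
    [0.13,0,0.09,0,0.5,0,1],
    [0.13,0,0.08,0,0.5,0,1]
  ]
}}

```text
time: 15.75
ee_pos: [0.4581, 0.2379, 0.1648]
eef_rot: [0.008, 0.982, -0.013, -0.191]
ft_force: [-0.4, -0.1, -3.9]
width: 0.0216
```

Run:
```python
from h import *
st=show(); lip(st)
```

```text
t 15.75 p [0.4581 0.2379 0.1648] yaw(y-90) -0.6347725586706332 z [-0.3745 -0.0217 -0.927 ] F [-0.428  -0.1481 -3.8642] T [ 0.0711 -0.5778 -0.0194] w 0.0216 q [-0.6734  0.4208  0.271   1.5404 -0.2375  1.5628  1.1957]
lip [0.5188 0.2315 0.0675] tilt 21.966752518309143 yaw -1.2791994206587953 roll -1.5972334877534395
```

Emit:
{"name": "send_rows", "arguments": {
  "commands": [
    [0.17,-0.06,0.04,0,0.4,0,1],
    [0.17,-0.05,0.04,0,0.4,0,1],
    [0.15,-0.02,0.05,0,0.4,0,1],
    [0.15,0,0.05,0,0.4,0,1]
  ]
}}

```text
time: 16.08
ee_pos: [0.4786, 0.235, 0.1726]
eef_rot: [0.006, 0.966, -0.012, -0.26]
ft_force: [-1.7, -0.2, -3.4]
width: 0.0217
```

Run:
```python
from h import *
st=show(); lip(st)
caseov("scene",r.read_state(),(290,140,410,260),"pics/cs4.png")
```

```text
t 16.08 p [0.4786 0.235  0.1726] yaw(y-90) -0.26575314523806526 z [-0.5022 -0.0206 -0.8645] F [-1.6606 -0.1573 -3.4151] T [-0.0188 -0.029   0.0323] w 0.0217 q [-0.6052  0.5617  0.2715  1.3717 -0.2942  1.7363  1.2496]
lip [0.525  0.229  0.0676] tilt 30.1241444586479 yaw -1.1461298458677496 roll -1.5168413689386775
```

View pics/cs4.png

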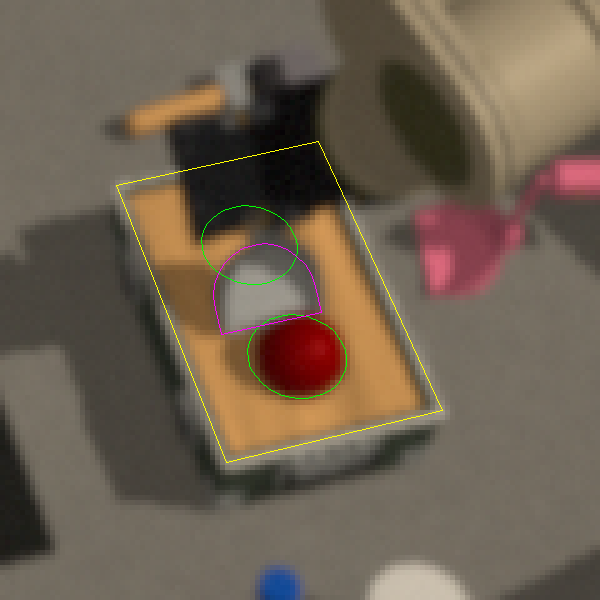

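Emit:
{"name": "send_rows", "arguments": {
  "commands": [
    [-0.3,0,0.1,0,0,0,1],
    [-0.5,0,0.4,0,0,0,1],
    [-0.3,0,0.8,0,0,0,1],
    [0,0,0.8,0,-0.5,0,1],
    [0,0,0.5,0,-1,0,1],
    [0,-0.3,0.2,0,-1,0,1],
    [0,-0.5,0,0,-1,0,1],
    [0,-0.7,0,0,-1,0,1],
    [0,-0.7,0,0,-1,0,1],
    [0,-0.7,0,0,-0.6,0.3,1]
  ]
}}

```text
time: 16.97
ee_pos: [0.4391, 0.1507, 0.2612]
eef_rot: [-0.009, 1.0, -0.006, 0.022]
ft_force: [-0.5, -0.9, -1.3]
width: 0.0216
```

Run:
```python
from h import *
st=show(); lip(st)
caseov("scene",st,(290,140,410,260),"pics/cs5.png");caseov("top",r.read_state(),(140,140,250,260),"pics/ct5.png")
```

```text
t 16.97 p [0.4391 0.1507 0.2612] yaw(y-90) 1.0615973453681278 z [ 0.0431 -0.0113 -0.999 ] F [-0.5411 -0.9165 -1.2523] T [0.0177 0.1521 0.0186] w 0.0216 q [-0.7392 -0.0905  0.2716  1.8463  0.0552  1.3495  1.1101]
lip [0.5349 0.1487 0.1977] tilt -2.4589047543141036 yaw 1.0914010718222968 roll -0.6940064308175211
```

View pics/cs5.png

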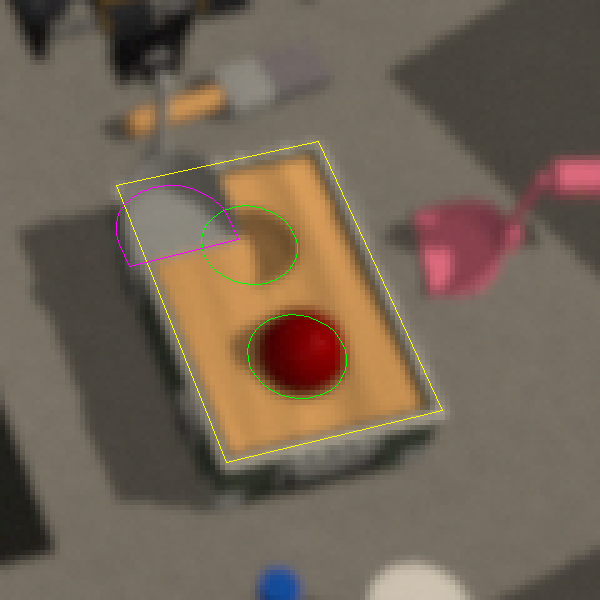

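View pics/ct5.png

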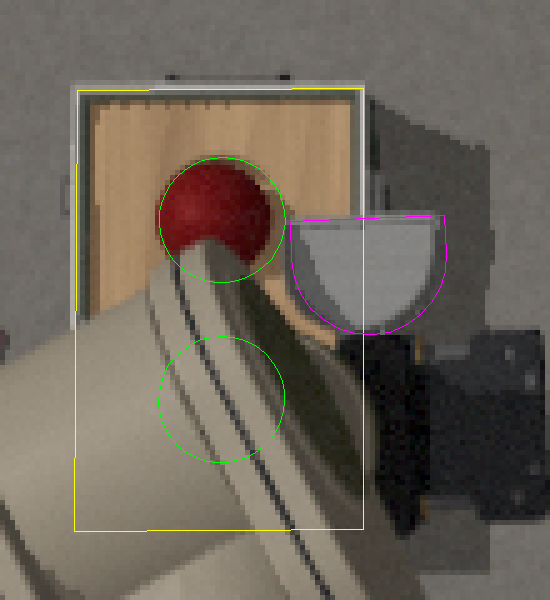

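Emit:
{"name": "send_rows", "arguments": {
  "commands": [
    [0,-0.9,0,0.1,0.2,0.1,1],
    [0,-0.9,0,0,0.2,0.1,1],
    [0,-0.9,0,0,0.1,0.1,1],
    [0,-0.9,0,0,0,0.1,1],
    [0,-0.9,0,0,0,0.1,1],
    [0,-0.9,0,0,0,0.1,1],
    [0,-0.9,-0.1,0,0,0.1,1],
    [0,-0.9,-0.1,0,0,0.1,1],
    [0,-0.9,-0.1,0,0,0.1,1],
    [0,-0.9,-0.1,0,0,0.1,1]
  ]
}}

```text
time: 17.9
ee_pos: [0.4307, -0.1211, 0.2524]
eef_rot: [-0.063, 0.998, 0.009, 0.005]
ft_force: [0.3, -0.5, -2.4]
width: 0.0214
```

Run:
```python
from h import *
st=show(); tray(st)
```

```text
t 17.9 p [ 0.4307 -0.1211  0.2524] yaw(y-90) 7.272194003962241 z [ 0.0097  0.0177 -0.9998] F [ 0.3367 -0.4936 -2.3641] T [ 0.0178  0.093  -0.0048] w 0.0214 q [-0.5042 -0.148   0.637   1.8873  0.0705  1.3667  1.8114]
scoop in tray [0.0178 0.1582] bottom z 0.18364395219284566
```

Emit:
{"name": "send_rows", "arguments": {
  "commands": [
    [-0.1,-0.9,-0.4,-0.1,0.05,0.2,1],
    [-0.1,-0.9,-0.5,-0.1,0.05,0.2,1],
    [-0.1,-0.9,-0.6,0,0,0.2,1],
    [-0.1,-0.9,-0.6,0,0,0.1,1],
    [-0.1,-0.8,-0.6,0,0,0,1],
    [0,-0.5,-0.3,0,0,0,1],
    [0,-0.2,0,0,0,0,1],
    [0,0,0,0,0,0,1]
  ]
}}

```text
time: 18.57
ee_pos: [0.4127, -0.2801, 0.1604]
eef_rot: [-0.095, 0.995, 0.003, 0.008]
ft_force: [0.4, 1.3, -1.7]
width: 0.0215
```

Run:
```python
from h import *
st=show(); tray(st)
```

```text
t 18.57 p [ 0.4127 -0.2801  0.1604] yaw(y-90) 10.911640083793955 z [ 0.0155  0.0076 -0.9999] F [ 0.4051  1.3325 -1.6902] T [0.0422 0.1251 0.0172] w 0.0215 q [-0.3261  0.1031  0.9015  1.9153 -0.1045  1.1552  2.3755]
scoop in tray [-0.0287  0.0093] bottom z 0.09207075354710464
```

Emit:
{"name": "send_rows", "arguments": {
  "commands": [
    [0.08,-0.25,-0.2,-0.09,0.18,-0.05,1],
    [0,-0.15,-0.5,0,0,0,1],
    [0,0,-0.5,0,0,0,1],
    [0,0,-0.1,0,0,0,1],
    [0,0,0,0,0,0,1]
  ]
}}

```text
time: 18.98
ee_pos: [0.4192, -0.286, 0.1237]
eef_rot: [-0.096, 0.995, 0.002, 0.003]
ft_force: [-0.6, -0.0, -1.4]
width: 0.0215
```

Run:
```python
from h import *
st=show();tray(st)
over("scene",st,(145,180,245,290),"pics/s14.png"); over("top",r.read_state(),(340,140,440,260),"pics/t14.png",5)
```

```text
t 18.98 p [ 0.4192 -0.286   0.1237] yaw(y-90) 10.975448439251466 z [ 0.0066  0.0038 -1.    ] F [-0.5646 -0.031  -1.3795] T [0.0092 0.1582 0.0511] w 0.0215 q [-0.2866  0.1983  0.8914  1.931  -0.1816  1.0885  2.4419]
scoop in tray [-0.024   0.0022] bottom z 0.05460256037274716
```

View pics/s14.png

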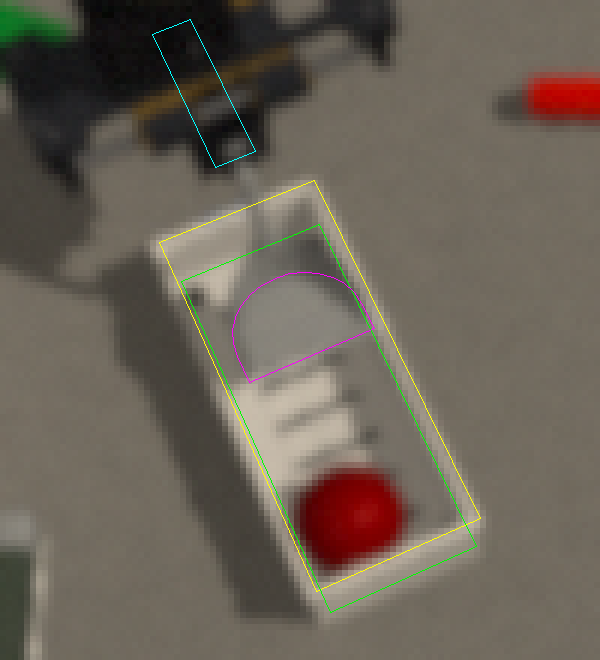

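View pics/t14.png

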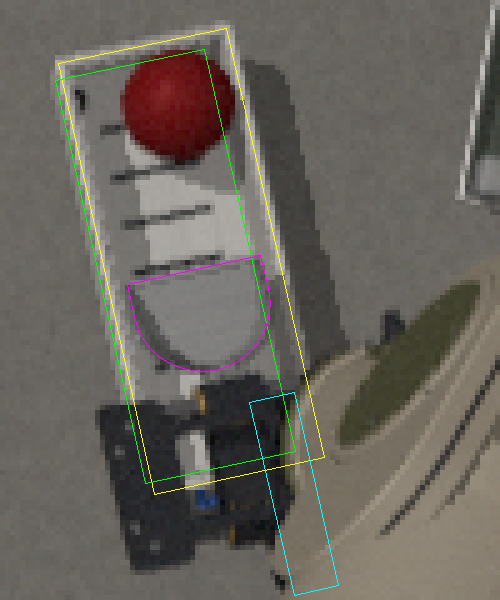

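Emit:
{"name": "send_rows", "arguments": {
  "commands": [
    [0,-0.25,0,-0.04,0.08,-0.07,1],
    [0,0,-0.3,0,0,0,1],
    [0,0,-0.5,0,0,0,1],
    [0,0,-0.4,0,0,0,1],
    [0,0,-0.2,0,0,0,1],
    [0,0,0,0,0,0,1]
  ]
}}

```text
time: 19.58
ee_pos: [0.4221, -0.2945, 0.0827]
eef_rot: [-0.093, 0.996, -0.001, 0.003]
ft_force: [-0.4, -1.4, -3.4]
width: 0.0214
```

Run:
```python
from h import *
st=show();tray(st)
```

```text
t 19.58 p [ 0.4221 -0.2945  0.0827] yaw(y-90) 10.68644045983902 z [ 0.0064 -0.0008 -1.    ] F [-0.4075 -1.3628 -3.4447] T [ 0.054   0.1601 -0.0171] w 0.0214 q [-0.2309  0.2863  0.8622  1.9533 -0.2598  1.0087  2.5075]
scoop in tray [-0.0228 -0.0073] bottom z 0.013568860567061525
```

Emit:
{"name": "send_rows", "arguments": {
  "commands": [
    [0,0.08,-0.1,0,0.06,0,1],
    [0,0,-0.15,0,0,0,1],
    [0,0,-0.1,0,0,0,1],
    [0,0,-0.05,0,0,0,1]
  ]
}}

```text
time: 19.92
ee_pos: [0.4209, -0.2938, 0.0725]
eef_rot: [-0.092, 0.996, -0.0, -0.001]
ft_force: [-10.9, 5.1, 25.5]
width: 0.0217
```

Run:
```python
from h import *
st=show();tray(st)
```

```text
t 19.92 p [ 0.4209 -0.2938  0.0725] yaw(y-90) 10.559890960317233 z [-0.0011 -0.0006 -1.    ] F [-10.9182   5.1316  25.462 ] T [1.3239 2.1226 0.1118] w 0.0217 q [-0.2213  0.3058  0.8527  1.9594 -0.2724  0.9952  2.5139]
scoop in tray [-0.0245 -0.0065] bottom z 0.002853556867791915
```

Emit:
{"name": "send_rows", "arguments": {
  "commands": [
    [0.05,0.05,0.05,0,0,0,1],
    [0.25,0.05,0,0,0,0,1],
    [0.25,0.05,0,0,0,0,1],
    [0.25,0.05,0,0,0,0,1],
    [0.25,0.05,0,0,0,0,1],
    [0.25,0.05,0,0,0,0,1],
    [0.25,0.05,0,0,0,0,1]
  ]
}}

```text
time: 20.5
ee_pos: [0.4722, -0.2825, 0.0745]
eef_rot: [-0.092, 0.996, -0.0, 0.001]
ft_force: [0.7, -0.3, -2.2]
width: 0.0215
```

Run:
```python
from h import *
st=show();tray(st)
```

```text
t 20.5 p [ 0.4722 -0.2825  0.0745] yaw(y-90) 10.543368393476314 z [ 0.0012 -0.0002 -1.    ] F [ 0.7335 -0.3178 -2.2062] T [0.0292 0.1113 0.0244] w 0.0215 q [-0.2208  0.3889  0.8133  1.8644 -0.3284  1.0263  2.4829]
scoop in tray [ 0.0282 -0.0049] bottom z 0.004971931035201244
```

Emit:
{"name": "send_rows", "arguments": {
  "commands": [
    [0.1,0.02,-0.05,0,0,0,1],
    [0.2,0.04,-0.01,0,0,0,1],
    [0.2,0.04,0,0,0,0,1],
    [0.2,0.04,0,0,0,0,1],
    [0.2,0.04,0,0,0,0,1]
  ]
}}

```text
time: 20.92
ee_pos: [0.4983, -0.2794, 0.0738]
eef_rot: [-0.091, 0.996, -0.0, -0.003]
ft_force: [-7.9, -0.1, 6.6]
width: 0.0214
```

Run:
```python
from h import *
st=show();tray(st)
over("scene",st,(145,180,245,290),"pics/s15.png"); over("top",r.read_state(),(340,140,440,260),"pics/t15.png",5)
```

```text
t 20.92 p [ 0.4983 -0.2794  0.0738] yaw(y-90) 10.411158044717624 z [-0.006 -0.001 -1.   ] F [-7.9439 -0.1425  6.5565] T [-0.1625  1.6603 -0.0037] w 0.0214 q [-0.2133  0.4419  0.7944  1.8039 -0.3547  1.0507  2.4666]
scoop in tray [ 0.0539 -0.0067] bottom z 0.0037741594147639446
```

View pics/s15r.png

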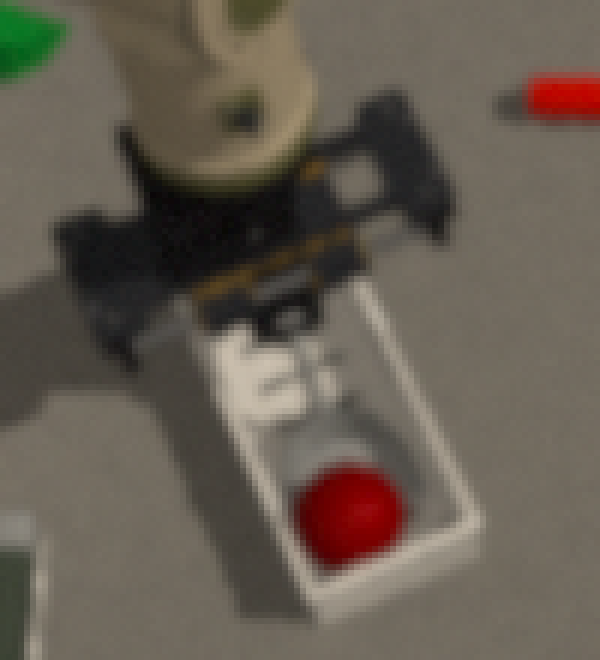

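View pics/t15.png

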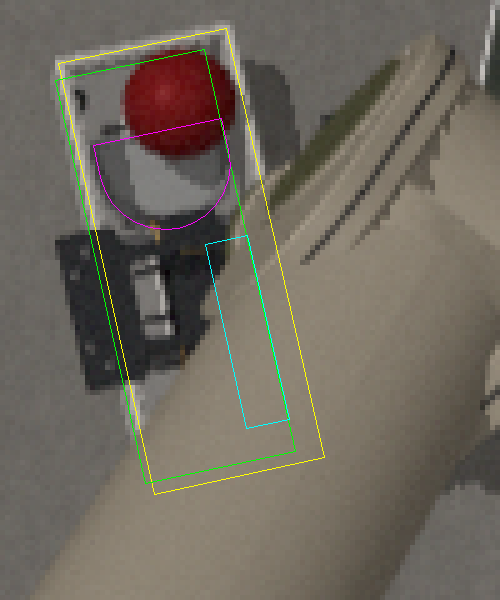

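Emit:
{"name": "send_rows", "arguments": {
  "commands": [
    [0.25,0.07,0,0,-0.06,0.03,1],
    [0.3,0.08,0,0,0,0,1],
    [0.2,0.05,0,0,0,0,1]
  ]
}}

```text
time: 21.27
ee_pos: [0.5208, -0.2745, 0.0735]
eef_rot: [-0.091, 0.996, -0.001, -0.001]
ft_force: [-3.5, -0.7, 2.5]
width: 0.0217
```

Run:
```python
from h import *
st=show();tray(st)
over("scene",st,(145,180,245,290),"pics/s16.png"); over("top",r.read_state(),(340,140,440,260),"pics/t16.png",5)
```

```text
t 21.27 p [ 0.5208 -0.2745  0.0735] yaw(y-90) 10.43265320598914 z [-0.0016 -0.0021 -1.    ] F [-3.4859 -0.7028  2.4763] T [-0.1495  0.856  -0.0444] w 0.0217 q [-0.211   0.4761  0.7794  1.7607 -0.3749  1.061   2.4523]
scoop in tray [ 0.0773 -0.0062] bottom z 0.0037835863218395327
```

View pics/s16r.png

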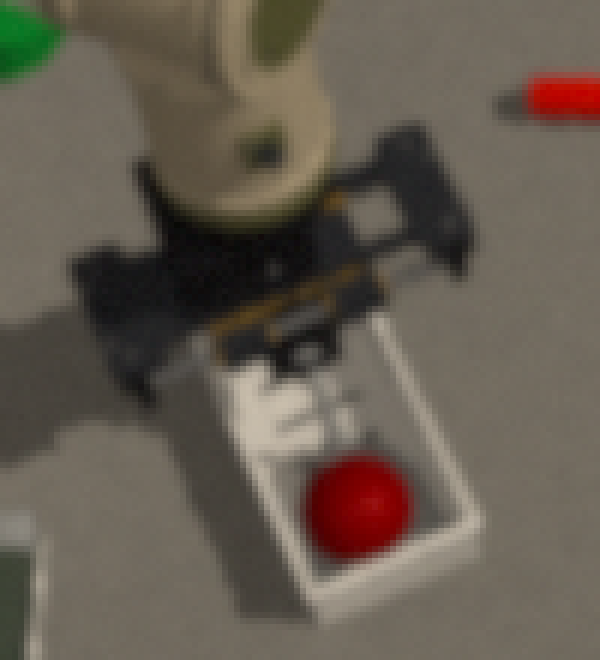

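View pics/t16.png

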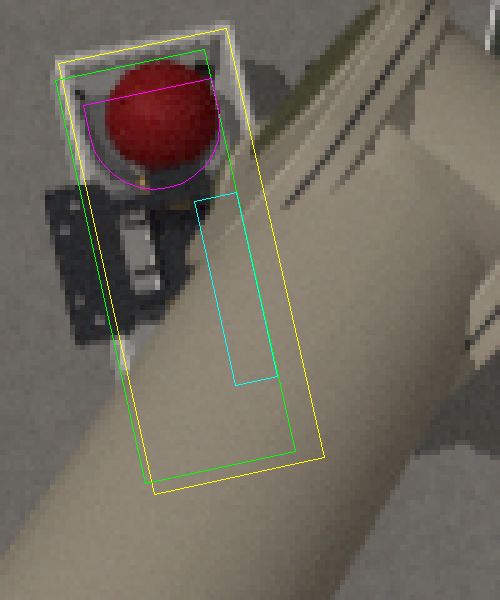

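Emit:
{"name": "send_rows", "arguments": {
  "commands": [
    [-0.15,0,0.03,0,-0.03,0,1],
    [-0.12,0.03,0.1,0,-0.05,0,1],
    [0,0,0.25,0,0,0,1],
    [0,0,0.4,0,0,0,1],
    [0,0,0.5,0,0,0,1],
    [0,0,0.6,0,0,0,1],
    [0,0,0.6,0,0,0,1],
    [0,0,0.6,0,0,0,1],
    [0,0,0.5,0,0,0,1],
    [0,0,0.3,0,0,0,1]
  ]
}}

```text
time: 22.2
ee_pos: [0.5081, -0.2708, 0.1973]
eef_rot: [-0.091, 0.996, 0.001, 0.001]
ft_force: [-0.4, 0.3, -4.0]
width: 0.0215
```

Run:
```python
from h import *
st=show();tray(st);lip(st)
over("scene",st,(145,180,245,290),"pics/s17.png"); over("top",r.read_state(),(340,140,440,260),"pics/t17.png",5)
```

```text
t 22.2 p [ 0.5081 -0.2708  0.1973] yaw(y-90) 10.45789761256907 z [ 0.0023  0.0019 -1.    ] F [-0.4498  0.3068 -3.9732] T [-0.0753  0.2573 -0.0396] w 0.0215 q [-0.294   0.3065  0.86    1.6698 -0.2443  1.2757  2.3677]
scoop in tray [0.0658 0.    ] bottom z 0.1278450175950676
lip [ 0.6001 -0.2568  0.1299] tilt -0.151414113521584 yaw 10.457673515634449 roll 0.08479902561358596
```

View pics/s17r.png

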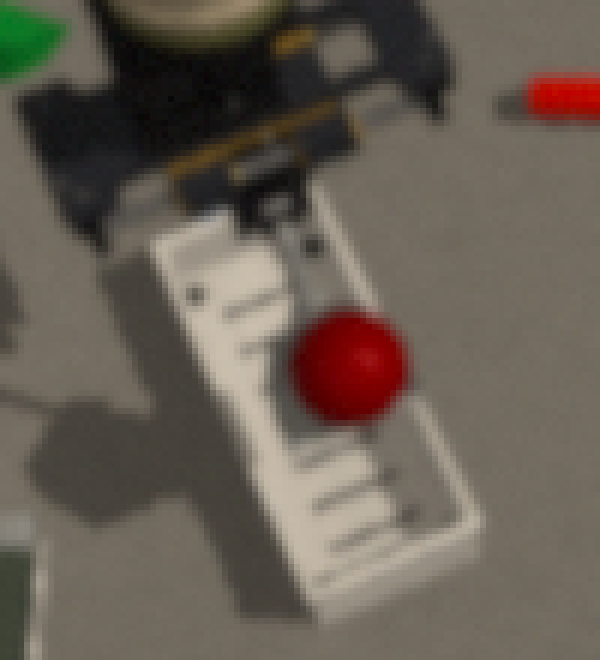

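View pics/t17.png

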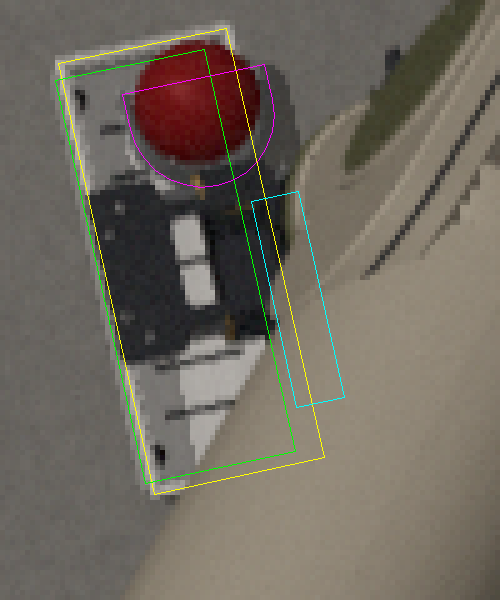

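Emit:
{"name": "send_rows", "arguments": {
  "commands": [
    [-0.05,0.2,0.1,-0.1,0,-0.1,1],
    [-0.1,0.4,0,-0.1,0,-0.15,1],
    [-0.15,0.6,0,0,0,-0.15,1],
    [-0.15,0.7,0,0,0,-0.15,1],
    [-0.15,0.7,0,0,0,-0.15,1],
    [-0.15,0.7,0,0,0,-0.15,1],
    [-0.15,0.7,0,0,0,-0.15,1],
    [-0.15,0.7,0,0,0,-0.15,1],
    [-0.15,0.7,0,0,0,-0.15,1],
    [-0.15,0.7,0,0,0,-0.15,1]
  ]
}}

```text
time: 23.13
ee_pos: [0.4589, -0.0845, 0.1919]
eef_rot: [-0.021, 1.0, -0.009, -0.005]
ft_force: [0.8, 0.1, -3.9]
width: 0.0217
```

Run:
```python
from h import *
st=show();lip(st)
```

```text
t 23.13 p [ 0.4589 -0.0845  0.1919] yaw(y-90) 2.429590921225497 z [-0.0103 -0.0177 -0.9998] F [ 0.8307  0.1259 -3.8511] T [ 0.0867  0.2313 -0.0271] w 0.0217 q [-0.6842 -0.0319  0.7538  1.9319  0.0425  1.2423  1.6685]
lip [ 0.5511 -0.0848  0.1233] tilt 0.6334817768269395 yaw 2.418662730518488 roll -0.9882708813515918
```

Emit:
{"name": "send_rows", "arguments": {
  "commands": [
    [-0.2,0.7,0.1,0,0,-0.1,1],
    [-0.2,0.7,0.1,0,0,-0.1,1],
    [-0.2,0.7,0.1,0,0,-0.1,1],
    [-0.2,0.7,0.1,0,0,-0.05,1],
    [-0.2,0.7,0.1,0,0,-0.05,1],
    [-0.2,0.7,0.1,0,0,-0.05,1],
    [-0.2,0.7,0.1,0,0,0,1],
    [-0.2,0.7,0.1,0,0,0,1],
    [-0.2,0.7,0.1,0,0,0,1],
    [-0.2,0.7,0.1,0,0,0,1]
  ]
}}

```text
time: 23.97
ee_pos: [0.3871, 0.1348, 0.2142]
eef_rot: [0.0, 1.0, -0.009, -0.013]
ft_force: [0.5, 0.5, -3.6]
width: 0.0217
```

Run:
```python
from h import *
st=show();lip(st)
```

```text
t 23.97 p [0.3871 0.1348 0.2142] yaw(y-90) -0.03709324550284521 z [-0.0251 -0.0174 -0.9995] F [ 0.4512  0.5332 -3.5759] T [0.0934 0.1395 0.0138] w 0.0217 q [-0.8981 -0.1568  0.4099  1.9921  0.0677  1.3245  1.0588]
lip [0.4783 0.1305 0.1444] tilt 1.4376574742510546 yaw -0.06208593892988828 roll -0.9957386633386553
```

Emit:
{"name": "send_rows", "arguments": {
  "commands": [
    [-0.2,0.6,0,0,0.2,0,1],
    [-0.25,0.6,0,0,0.3,0,1],
    [-0.25,0.6,0,0,0.3,0,1],
    [-0.25,0.5,0,0,0.3,0,1],
    [-0.2,0.35,-0.1,0,0.3,0,1],
    [-0.1,0.2,-0.1,0,0.3,0,1],
    [0,0,0,0,0,0,1],
    [0,0,0,0,0,0,1]
  ]
}}

```text
time: 24.63
ee_pos: [0.3414, 0.2276, 0.2021]
eef_rot: [-0.004, 0.996, -0.01, -0.094]
ft_force: [0.7, -0.6, -3.6]
width: 0.0217
```

Run:
```python
from h import *
st=show();lip(st)
caseov("scene",st,(290,140,410,260),"pics/cs6.png"); caseov("top",r.read_state(),(140,140,250,260),"pics/ct6.png")
```

```text
t 24.63 p [0.3414 0.2276 0.2021] yaw(y-90) 0.5191724506036763 z [-0.1873 -0.0209 -0.9821] F [ 0.696  -0.5776 -3.6423] T [ 0.0637 -0.2035 -0.0015] w 0.0217 q [-0.9732 -0.0071  0.3542  1.908  -0.0906  1.4071  0.981 ]
lip [0.42   0.2236 0.1184] tilt 10.804375071312686 yaw 0.3051252056559353 roll -1.1214637932801006
```

View pics/cs6.png

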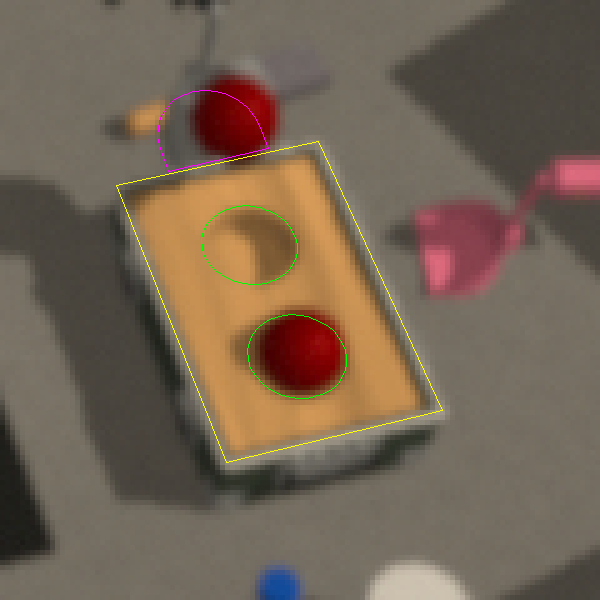

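View pics/ct6.png

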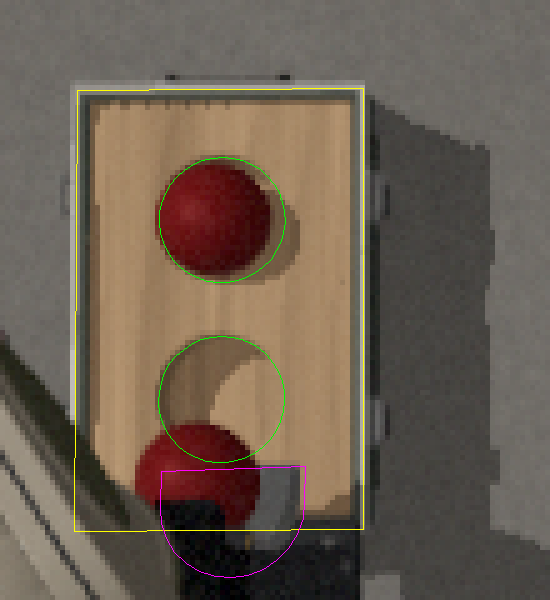

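Run:
```python
from h import *
st=r.read_state()
X=tri(np.array([197.5,482])/5-.5+[140,140],np.array([236,117])/5-.5+[290,140]); print(X,inscoop(st,X))
X=tri(np.array([213,219])/5-.5+[140,140],np.array([302,350])/5-.5+[290,140]); print("nested",X)
```

```text
[0.41389324 0.23368314 0.15216158] [0.00559137 0.00971727 0.03385721]
nested [0.5495677  0.24154106 0.06524297]
```

Emit:
{"name": "send_rows", "arguments": {
  "commands": [
    [0.05,0.08,-0.2,0,0,-0.04,1],
    [0.08,0.08,-0.4,0,0,-0.04,1],
    [0.06,0.08,-0.5,0,0,0,1],
    [0,0.02,-0.3,0,0,0,1],
    [0,0,-0.1,0,0,0,1],
    [0,0,0,0,0,0,1]
  ]
}}

```text
time: 25.23
ee_pos: [0.349, 0.2336, 0.1557]
eef_rot: [0.002, 0.996, -0.008, -0.091]
ft_force: [-0.1, -0.1, -2.6]
width: 0.0216
```

Run:
```python
from h import *
st=show();lip(st)
```

```text
t 25.23 p [0.349  0.2336 0.1557] yaw(y-90) -0.20033016440135043 z [-0.1821 -0.0153 -0.9832] F [-0.0917 -0.1463 -2.6222] T [ 0.0094 -0.1382 -0.0143] w 0.0216 q [-0.9672  0.0543  0.3601  1.9514 -0.1146  1.301   0.9993]
lip [0.428  0.2289 0.0724] tilt 10.489303680820342 yaw -0.3727786890843626 roll -0.9313359176259505
```

Emit:
{"name": "send_rows", "arguments": {
  "commands": [
    [0,0.06,-0.12,-0.04,0,0,1],
    [0,0.05,-0.1,0,0,0,1],
    [0,0,0,0,0,0,1]
  ]
}}

```text
time: 25.48
ee_pos: [0.3494, 0.2371, 0.1496]
eef_rot: [0.003, 0.996, -0.009, -0.091]
ft_force: [0.1, -0.7, -4.3]
width: 0.0209
```

Run:
```python
from h import *
st=show();lip(st)
caseov("scene",st,(290,140,410,260),"pics/cs7.png")
```

```text
t 25.48 p [0.3494 0.2371 0.1496] yaw(y-90) -0.2453899000415305 z [-0.1811 -0.018  -0.9833] F [ 0.1141 -0.6634 -4.2733] T [ 0.041  -0.1852 -0.0337] w 0.0209 q [-0.9702  0.0665  0.3575  1.9532 -0.1173  1.2881  0.9952]
lip [0.4285 0.2321 0.0664] tilt 10.427876337440862 yaw -0.4464611403827434 roll -1.092422290603102
```

View pics/cs7.png

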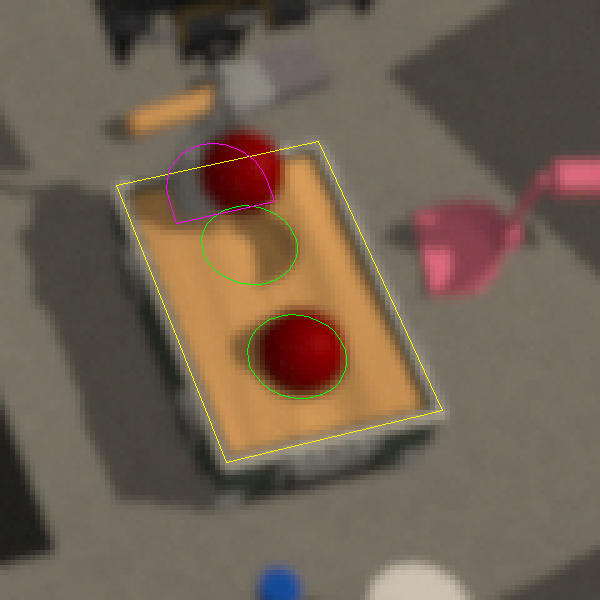

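Emit:
{"name": "send_rows", "arguments": {
  "commands": [
    [0.14,-0.02,0.09,0,0.5,0,1],
    [0.14,-0.02,0.08,0,0.5,0,1],
    [0.15,-0.02,0.08,0,0.5,0,1],
    [0.15,-0.02,0.07,0,0.5,0,1]
  ]
}}

```text
time: 25.87
ee_pos: [0.366, 0.2365, 0.162]
eef_rot: [-0.001, 0.984, -0.007, -0.179]
ft_force: [-0.1, 0.8, -3.2]
width: 0.0212
```

Run:
```python
from h import *
st=show();lip(st)
```

```text
t 25.87 p [0.366  0.2365 0.162 ] yaw(y-90) 0.234499320434864 z [-0.3518 -0.0147 -0.9359] F [-0.1248  0.7893 -3.1554] T [ 0.002  -0.5525  0.0231] w 0.0212 q [-0.8938  0.2266  0.4016  1.7974 -0.2414  1.469   1.1506]
lip [0.4292 0.2324 0.0661] tilt 20.601687863705514 yaw -0.06985140377755192 roll -0.809581868812965
```

Emit:
{"name": "send_rows", "arguments": {
  "commands": [
    [0.14,0,0.06,0,0.4,0,1],
    [0.14,0,0.06,0,0.4,0,1],
    [0.13,0,0.05,0,0.4,0,1],
    [0.13,0,0.05,0,0.4,0,1],
    [0.13,0,0.05,0,0.4,0,1]
  ]
}}

```text
time: 26.28
ee_pos: [0.3892, 0.2376, 0.1724]
eef_rot: [-0.002, 0.964, -0.006, -0.266]
ft_force: [-2.6, 0.3, -3.0]
width: 0.0215
```

Run:
```python
from h import *
st=show();lip(st)
caseov("scene",st,(290,140,410,260),"pics/cs8.png")
```

```text
t 26.28 p [0.3892 0.2376 0.1724] yaw(y-90) 0.4452805843148866 z [-0.513  -0.0126 -0.8583] F [-2.5943  0.2616 -2.9931] T [ 0.0518 -0.1137  0.0214] w 0.0215 q [-0.8008  0.4065  0.4142  1.6206 -0.3383  1.6662  1.2579]
lip [0.4343 0.2339 0.0667] tilt 30.868854238312238 yaw 0.10193034733417647 roll -0.5743821271156146
```

View pics/cs8.png

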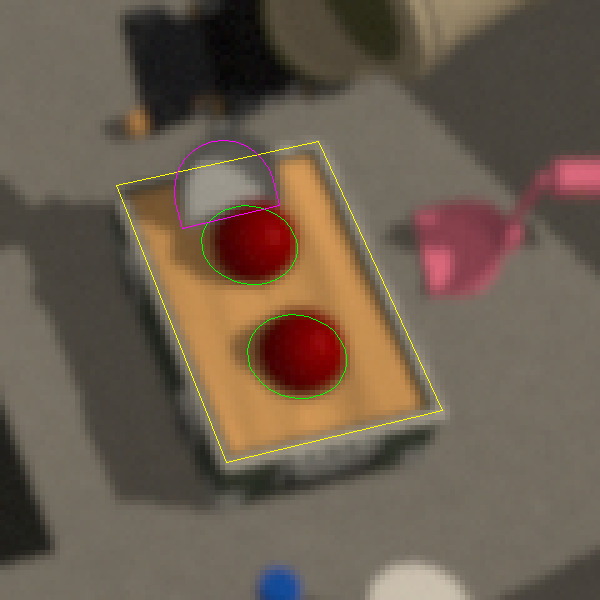

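Emit:
{"name": "send_rows", "arguments": {
  "commands": [
    [-0.25,0,0.1,0,0,0,1],
    [-0.3,0,0.5,0,0,0,1],
    [0,0,0.8,0,0,0,1],
    [0,0,0.8,0,0,0,1],
    [0.1,-0.3,0.4,0,-0.5,0,1],
    [0.2,-0.5,0.1,0,-1,0,1],
    [0.2,-0.7,0,0,-1,0,1],
    [0.2,-0.8,0,0,-1,0,1],
    [0.2,-0.8,0,0,-1,0,1],
    [0.2,-0.8,0,0,-1,0,1]
  ]
}}

```text
time: 27.17
ee_pos: [0.4042, 0.1217, 0.258]
eef_rot: [-0.005, 1.0, -0.005, -0.014]
ft_force: [-0.4, -1.0, -1.6]
width: 0.0215
```

Run:
```python
from h import *
st=show();lip(st)
caseov("scene",st,(290,140,410,260),"pics/cs9.png"); caseov("top",r.read_state(),(140,140,250,260),"pics/ct9.png")
```

```text
t 27.17 p [0.4042 0.1217 0.258 ] yaw(y-90) 0.5315281370614144 z [-0.0277 -0.01   -0.9996] F [-0.4297 -0.9823 -1.6179] T [-0.0249  0.0221 -0.008 ] w 0.0215 q [-0.8651 -0.1543  0.4225  1.8974  0.0608  1.4148  1.1216]
lip [0.4952 0.1189 0.1879] tilt 1.594515485018143 yaw 0.5159544482555011 roll -0.5594476292758966
```

View pics/cs9.png

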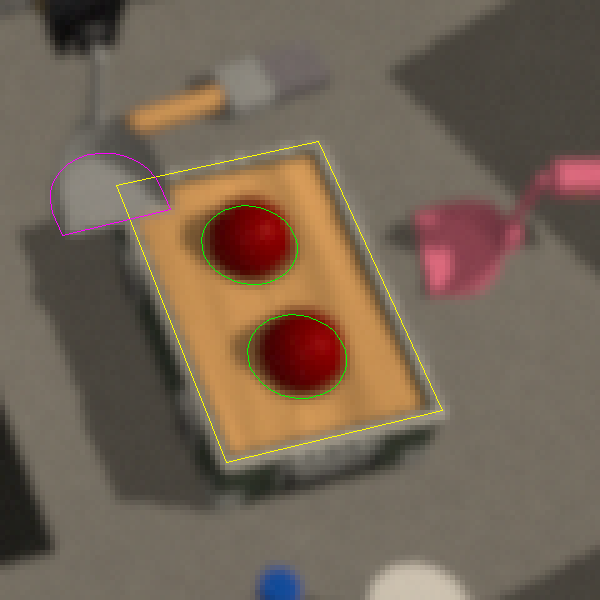

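View pics/ct9.png

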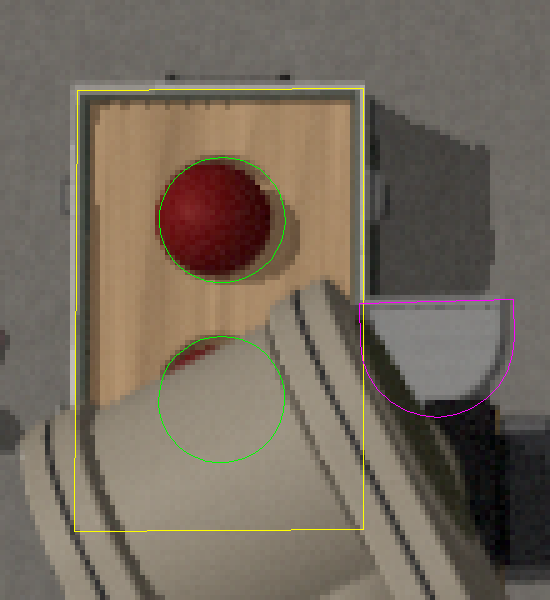

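Emit:
{"name": "send_rows", "arguments": {
  "commands": [
    [0.2,-0.8,0,0.1,-0.3,-0.1,1],
    [0.25,-0.8,0,0,0,-0.1,1],
    [0.25,-0.7,-0.4,0,0,0,1],
    [0.2,-0.5,-0.7,0,0,0,1],
    [0.1,-0.3,-0.8,0,0,0,1],
    [0,0,-0.8,0,0,0,1],
    [0,0,-0.8,0,0,0,1],
    [0,0,-0.3,0,0,0,1],
    [0,0,0,0,0,0,1]
  ]
}}

```text
time: 28.02
ee_pos: [0.4303, 0.027, 0.146]
eef_rot: [0.004, 1.0, 0.011, 0.008]
ft_force: [-0.7, 0.5, -2.8]
width: 0.0216
```

Run:
```python
from h import *
st=show();lip(st);print(scoop_T(st)[0])
```

```text
t 28.02 p [0.4303 0.027  0.146 ] yaw(y-90) -0.42820861754221085 z [ 0.0154  0.0213 -0.9997] F [-0.6981  0.4825 -2.8465] T [0.0055 0.2099 0.0219] w 0.0216 q [-0.7729 -0.0947  0.6002  2.0831  0.0391  1.1181  1.3721]
lip [0.5242 0.0247 0.0797] tilt -0.8731460146468897 yaw -0.44687504310632786 roll 1.2246081657555596
[0.5062 0.0249 0.0775]
```

Emit:
{"name": "send_rows", "arguments": {
  "commands": [
    [0.25,-0.5,-0.2,-0.24,0.18,0,1],
    [0.2,-0.4,-0.5,0,0,0,1],
    [0,0,-0.6,0,0,0,1],
    [0,0,-0.6,0,0,0,1],
    [0,0,-0.3,0,0,0,1],
    [0,0,0,0,0,0,1]
  ]
}}

```text
time: 28.52
ee_pos: [0.4477, 0.004, 0.085]
eef_rot: [0.001, 1.0, 0.003, 0.004]
ft_force: [-0.4, -1.3, -0.9]
width: 0.0214
```

Run:
```python
from h import *
st=show();lip(st);print(scoop_T(st)[0])
```

```text
t 28.52 p [0.4477 0.004  0.085 ] yaw(y-90) -0.08553290575423489 z [ 0.008   0.0059 -1.    ] F [-0.388  -1.3021 -0.9468] T [-0.0351  0.2114  0.0195] w 0.0214 q [-0.7385  0.0605  0.6574  2.107  -0.0508  0.9788  1.5154]
lip [0.5412 0.0012 0.0181] tilt -0.4599737317323752 yaw -0.08826834381581013 roll 0.34072346014350624
[0.5232 0.0013 0.0159]
```

Emit:
{"name": "send_rows", "arguments": {
  "commands": [
    [0,-0.1,-0.15,-0.06,0.09,0,1],
    [0,0,-0.15,0,0,0,1],
    [0,0,-0.1,0,0,0,1],
    [0,0,0,0,0,0,1]
  ]
}}

```text
time: 28.85
ee_pos: [0.4497, 0.0026, 0.0754]
eef_rot: [-0.0, 1.0, 0.001, 0.002]
ft_force: [0.0, 0.4, -2.1]
width: 0.0217
```

Run:
```python
from h import *
st=show();lip(st);print(scoop_T(st)[0])
```

```text
t 28.85 p [0.4497 0.0026 0.0754] yaw(y-90) 0.039670821543907664 z [ 0.0032  0.0025 -1.    ] F [ 0.0208  0.3753 -2.0959] T [0.0716 0.1412 0.0022] w 0.0217 q [-0.7324  0.089   0.6594  2.1071 -0.0692  0.9618  1.536 ]
lip [ 0.5428 -0.0002  0.0081] tilt -0.18613437243190128 yaw 0.03920023779908489 roll 0.1448540096896279
[ 0.5248 -0.0002  0.0061]
```

Emit:
{"name": "send_rows", "arguments": {
  "commands": [
    [0,0,-0.07,-0.03,0.04,0,1],
    [0,0,-0.05,0,0,0,1],
    [0,0,0,0,0,0,1]
  ]
}}

```text
time: 29.1
ee_pos: [0.4504, 0.0029, 0.0725]
eef_rot: [-0.0, 1.0, 0.0, 0.0]
ft_force: [-0.2, -1.1, -2.1]
width: 0.0217
```

Run:
```python
from h import *
st=show();print(scoop_T(st)[0])
```

```text
t 29.1 p [0.4504 0.0029 0.0725] yaw(y-90) 0.05272151043273254 z [ 0.0008  0.0004 -1.    ] F [-0.2123 -1.111  -2.1108] T [-0.0501  0.0458 -0.0525] w 0.0217 q [-0.7317  0.099   0.6588  2.106  -0.0744  0.9577  1.5392]
[0.5254 0.     0.003 ]
```

Emit:
{"name": "send_rows", "arguments": {
  "commands": [
    [0,0,-0.04,0,0,0,1],
    [0,0,0,0,0,0,0.4],
    [0,0,0,0,0,0,0.2],
    [0,0,0,0,0,0,0],
    [0,0,0,0,0,0,-0.3],
    [0,0,0,0,0,0,-0.3]
  ]
}}

```text
time: 29.6
ee_pos: [0.4514, 0.0032, 0.0732]
eef_rot: [-0.0, 1.0, 0.001, 0.001]
ft_force: [0.4, 0.2, -0.3]
width: 0.0449
```

Run:
```python
from h import *
st=show();cv2.imwrite("pics/w9.png",r.camera("wrist"))
```

```text
t 29.6 p [0.4514 0.0032 0.0732] yaw(y-90) 0.039273956757327255 z [ 0.0024  0.002  -1.    ] F [ 0.3991  0.1949 -0.2521] T [0.0457 0.0008 0.0311] w 0.0449 q [-0.7312  0.099   0.6591  2.1042 -0.0763  0.9579  1.5408]
```

View pics/w9.png

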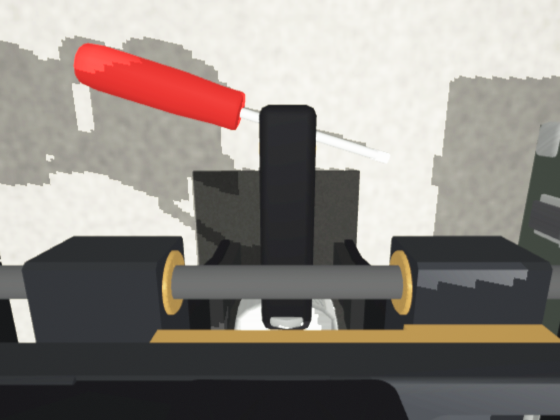

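Released and upright, with the bar centred between the open fingers. I rise straight up.

Emit:
{"name": "send_rows", "arguments": {
  "commands": [
    [0,0,0,0,0,0,-0.6],
    [0,0,0.3,0,0,0,-0.6],
    [0,0,0.6,0,0,0,-0.6],
    [0,0,0.9,0,0,0,-0.6],
    [0,0,0.9,0,0,0,-0.6],
    [0,0,0.9,0,0,0,-0.6],
    [-0.3,0,0.9,0,0,0,-0.6],
    [-0.3,0,0.6,0,0,0,-0.6],
    [0,0,0,0,0,0,-0.6],
    [0,0,0,0,0,0,-0.6]
  ]
}}

```text
time: 30.48
ee_pos: [0.4307, 0.0005, 0.2375]
eef_rot: [0.002, 1.0, -0.0, 0.002]
ft_force: [-0.5, 0.3, -0.5]
width: 0.0696
```

Run:
```python
from h import *
st=show();cv2.imwrite("pics/s20.png",r.camera("scene")[100:300,150:410].repeat(3,0).repeat(3,1)); cv2.imwrite("pics/t20.png",r.camera("top"))
```

```text
t 30.48 p [0.4307 0.0005 0.2375] yaw(y-90) -0.18860653974972763 z [ 0.0032 -0.0006 -1.    ] F [-0.5107  0.3408 -0.4741] T [-0.0004  0.0142  0.0047] w 0.0696 q [-0.7695 -0.1814  0.598   1.944   0.1055  1.3462  1.3651]
```

View pics/s20.png

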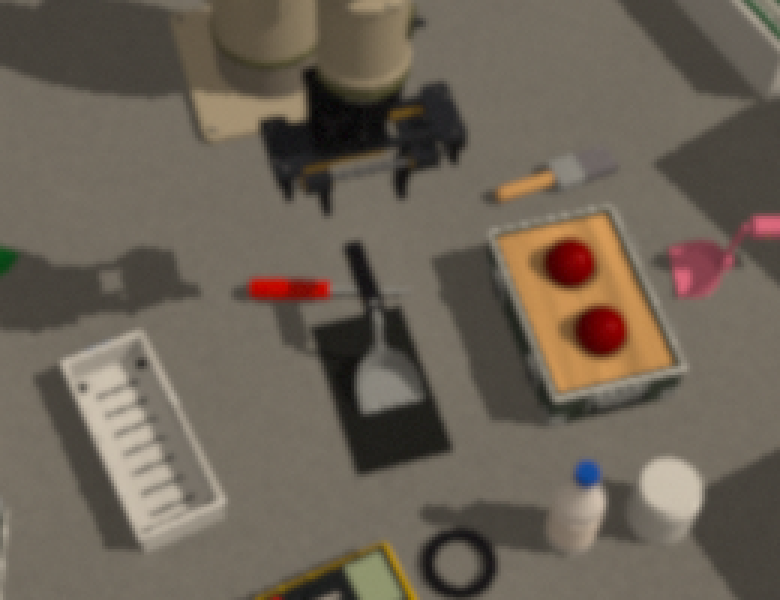

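View pics/t20.png

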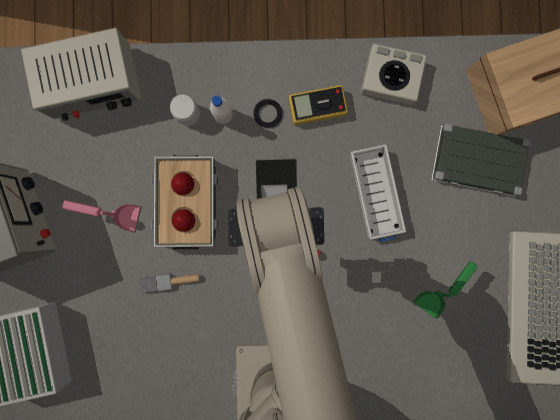

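Both balls sit in their nests (top (182,183) and (183,220)). The scoop stands upright on the mat, the bystanders are unmoved and the arm is clear. Handing in.

Run:
```python
from h import *
X=tri(np.array([182,183]),np.array([601,330])/3-.5+[150,100]); Y=tri(np.array([183,220]),np.array([570,262])/3-.5+[150,100]); print(X,Y)
print(r.close_job())
```

```text
[0.55015853 0.24125374 0.0663474 ] [0.45381539 0.24049036 0.0660986 ]
the job is handed in; nothing more can be done
None
```

Both trackballs are packed in the case. I scooped the nearer ball (ball_b) into the far nest and ball_a into the near one, stood the scoop back on its mat, let go, and handed the job in at about 30.5 s of the 72 s allowed.

Checks before handing in:
- **Balls:** by triangulation from two cameras the centres were at (0.550, 0.241, 0.066) and (0.454, 0.240, 0.066). That is within about 3 mm of the nest centres measured at the start, and about 2 mm above the expected 64 mm height, which is within calibration error.
- **Scoop:** it looked upright on the mat in the scene picture. The arm pose at release put it about 9 mm along and 4 mm across from the mat's centre.
- **Bystanders and robot:** in the pictures the bystanders had not visibly moved, and the gripper was well clear.

Things that did not go smoothly:
- **First scooping push:** ball_b was forced sideways and stopped at the lip. I backed off, shifted the scoop and pushed again, and it went in.
- **Second lowering:** this pressed the scoop on the tray floor with about 25 N for a moment, under the limits.
- **Scoop model:** the pocket sat about 3 mm to one side of where I had modelled it in the gripper, and I corrected for that from the pictures.

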